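# Rake a dropped washer out from under the reagent shelf

### The arm

A 7-joint arm with a two-finger parallel gripper is mounted at the origin on the work surface. World frame = base frame: x ahead of the robot, y to its left, z up, the work surface at z = 0. Lengths are in m, angles in rad, forces in N, time in s.
With the tool pointing down it reaches from about 0.375 to 0.925 m from the base axis. Payload 3.1 kg.
Tool frame: the origin (TCP) lies on the centre line of the jaws, within the pads' length; the fingertips stand 25 mm ahead of it and the grasp point (between the pads) lies 6 mm ahead of it (arm.finger_overhang is the distance from the TCP to the fingertips, in m); x points along the fingers, y is the direction in which the jaws open and shut, and the axes are right-handed (so a half turn about x gives the same grasp; the last joint's range is limited). The gripper opens to 85 mm and grips with 20 to 120 N. Pads are 22 mm wide; open, the fingers measure 114 mm over their backs; the gripper's body (76 mm by 85 mm) begins 54 mm behind the grasp point. The pads swing forward as they close: fully open they stand 13 mm farther back than shut.
Start: joints at [-1.311, 0.383, 0.044, 1.598, -0.018, 1.161, -0.05], TCP at [0.228, 0.609, 0.256] pointing down, gripper open.
Joint ranges: [-2.61, 2.61], [-0.41, 2.15], [-1.48, 1.57], [0, 2.5], [-1.57, 4.71], [0.05, 1.97], [-2.85, 2.85]. Speed limits (rad/s): [2.79, 2.79, 3.14, 3.14, 3.14, 3.14, 3.14].

### API

Orientations are given as a unit quaternion [w, x, y, z].
In Python, from cell import arm, optics gives the robot as it stands.
- The arm moves only by the tool servo_tool, never from a script. Its argument "rows" is a list of rows, each a list of 7 numbers: the shift along the tool's x, y, z in mm, then the turn, a rotation vector about the tool's x, y, z in degrees, then the opening, from 0 (shut) to 1 (fully open). A call has 1 to 12 rows; each row shifts and turns the commanded pose from where the row before left it, along the tool's axes as they then stand; what a row does not reach is not made up. A row lasts 1/12 s, in which the tool goes at most 41.7 mm and 7.16 degrees, less where a joint would pass 70% of its speed; a pose out of reach is approached as far as the arm can. A call is refused whole if a number of a shift passes 41.7 or a number of a turn 7.16, either way. A call with a gripper value outside its range is refused whole. The fingers move at their own pace and stop on an object; "squeeze" is the grip in N (left out, the last holds). Time passes only in rows, so rows that do not move let the fingers close. It gives the time, the measured TCP pose, the force and the opening at its end, in the units of the state.
- arm.get_state(): the state, without advancing time (a new reading comes with each control period).
- optics.snapshot(name): name is "scene" or "top"; returns a dict with "img" (400x640x3 uint8, red, green, blue), "camera_matrix" (3x3 intrinsics, pixels), "R" (3x3) and "t" (3): a world point X has camera coordinates R X + t. Camera axes: x right, y down, z forward; pixel columns grow to the right and rows downward; lengths in m; the calibration is good to about 2 mm. A picture is of the moment at which its call begins. There is no depth.
- arm.hand_in(): hands the job in, once; it reports no verdict.
Trained networks look in a picture, given as the dict that the camera call returned (one of the last four; its "shot" number tells which), for a name from the list of things; names that differ only in an ending like _2 or _b are one class to them, and where a whole thing is asked for, a point or a joint stands for the part that bears it (a point fixed in the world has none). Each returns a list of dicts, best first, with "p" (0 to 1); they miss things now and then, are a little off and sometimes report something else, mostly with a low value. They report only what shows in the picture. A call takes as long as a camera call.
- optics.search_frame(picture, thing): "point" ([x, y, z] in m, in world coordinates, good to about 4 mm: the middle of the surface that is visible of it).
- optics.masks_of(picture, thing): "region" (400x640 bool, what is visible of it).
- optics.place_of(picture, thing): "point" ([x, y, z] in m, in world coordinates, good to about 4 mm: a listed point, or the origin of a listed thing).
The state is a dict: "time_s": time; "q": joint angles; "qd": joint speeds; "joint_efforts": joint torques, N m; "eef_pos": TCP position; "ee_rot": TCP orientation; "ft_force": force on the tool from outside, world axes, zero at the start; "torque": the same for the moment, N m; "opening": finger opening in m.
Only numpy, scipy, OpenCV 4.12 (cv2) and the standard library are available. Lean on these libraries where they do the work, as an engineer would, in place of code of your own. Each camera call takes 0.05 s, during which the arm holds its last target. There are 200 camera calls.

### The job

A steel washer has dropped under the low reagent shelf. Pick up the flat rake, slide it in under the shelf, hook its foot behind the washer and draw the washer out over the mat until it lies wholly clear in front of the shelf, keeping the blade pressed lightly down on the mat all the way out. Be gentle with the mat and the shelf, do not touch the washer with the fingers, leave everything else where it is, and leave the rake lying down, wholly out from under the shelf.

Things in the scene. Friction and masses are not known exactly. Their poses are not given: they have to be found in the camera images.
- rake: Flat L-shaped rake of 5 mm steel plate, 0.32 kg. Origin: underside, below the middle of its wooden grip block; +x runs along the blade to the foot, z up. Blade x -35 to 230, y -12 to 12 mm. Foot at its end: x 220 to 230, out to y -45 (local -y side only). Grip block 70 long (x), 16 wide (y), z 5 to 50; pinch its width from above. Starts on the bare bench right of the mat.
- rake_pocket (a point): Point on the rake where the washer's centre lies when the washer sits snug in the corner between blade and foot: rake local (204, -28, 0) mm.
- rake_tip (a point): Far end of the rake's blade, on its centre line: rake local (230, 0, 0) mm.
- washer: Flat steel washer, 32 mm outside, 16 mm hole, 5 mm thick, about 24 g, lying flat on the mat under the shelf, near the back board. Origin: centre of its underside.
- mat: Hard dark rubber mat, fixed, partly let into the bench; x -350 to 100, y -185 to 185 mm, +x in under the shelf. Origin in its bottom plane. Level rear part (x from about -20) with its top at local z = 20, which is 16 to 22 over the bench (varies). Forward of that it slopes down by some millimetres to a lower level front part; follow it by feel. Not to be pressed with over 25 N.
- rack: Low reagent shelf, fixed on the rear of the mat, glassware on it. Origin: level with the mat's rear top, mid shelf; +x points in under it, z up. Mouth at x = -89 mm; end panels inside at y = -171 and 171, 112 high; deck z 44 to 50, solid at both ends, thin slats with 28 mm gaps in the middle 200. Not to be pushed with more than 15 N by the rake, 5 N by the robot.
- rack_back (a point): Middle of the near face of the back board under the shelf, at its foot: rack local (77, 0, 0) mm. The board is 342 long (rack y), 42 high, rigid; it may be felt gently with the rake.
- bung: Rubber bung, 30 mm wide, 26 mm high, standing under the shelf on its local -y side; leave it. Origin: centre of its underside.
- bottle_a: Amber bottle, 52 mm wide, 120 mm high, on the shelf; leave it. Origin: underside centre.
- bottle_b: White jar, 48 mm wide, 90 mm high, on the shelf; leave it. Origin: underside centre.
- beaker: Glass beaker, 60 mm wide, 75 mm high, on the shelf; leave it. Origin: underside centre.
- flask: Conical flask, 72 mm wide, 108 mm high, on the bench; leave it. Origin: underside centre.
- weight: Brass weight, 40 mm wide, 45 mm high, on the bench; leave it. Origin: underside centre.
- wash_bottle: White plastic bottle, 60 mm wide, 150 mm high, on the bench; leave it. Origin: underside centre.

How it is judged:
By the outcome, as a careful person would: the job done as asked, in the order asked, and still so for the second after the job is handed in, with the robot touching nothing.
It also fails if it takes over 69 s, if anything falls off the work surface, if the arm or the gripper's body presses on something with over 40 N, if the wrist force passes 120 N, or if a joint passes its speed limit or range.

## Working session

There is one attempt and no reset: what is moved stays moved. The work goes in short steps, Python scripts to look and compute and a tool call to move; the robot and the scene stay as the last step left them, time stands still between calls to the robot, and variables do not carry over. Pictures are saved under pics/ and viewed, about 8 in all and at most 12, crops included, and the job is handed in when it is done.

Besides the shell and the picture viewer there is one more tool, called after "Request:" as name(argument=value, ...) on one line, values as JSON. servo_tool: Moves the arm, as the interface text tells. Its arguments: {"type":"object","properties":{"rows":{"type":"array","items":{"type":"array","items":{"type":"number"}}},"squeeze":{"type":"number"}},"required":["rows"]}

```bash
mkdir -p pics
cat > h.py <<'E'
import numpy as np, cv2
from cell import arm, optics
def save(s,name,crop=None,scale=1):
    im=s["img"][:,:,::-1].copy()
    if crop: a,b,c,d=crop; im=im[b:d,a:c]
    cv2.imwrite("pics/"+name,cv2.resize(im,None,fx=scale,fy=scale,interpolation=cv2.INTER_CUBIC))
def ray(s,u,v,z):
    K=np.array(s["camera_matrix"]);R=np.array(s["R"]);t=np.array(s["t"])
    c=-R.T@t; d=R.T@np.linalg.inv(K)@[u,v,1]; return c+d*(z-c[2])/d[2]
def proj(s,X):
    p=np.array(s["camera_matrix"])@(np.array(s["R"])@np.array(X)+np.array(s["t"])); return p[:2]/p[2]
E
python3 - <<'E'
from h import *
np.set_printoptions(precision=4,suppress=True)
st=arm.get_state(); print(st, arm.finger_overhang)
ss={n:optics.snapshot(n) for n in("scene","top")}
for n,s in ss.items():
    save(s,n+"0.png"); print(n,"cam",-np.array(s["R"]).T@s["t"])
    for th in ["rake","rake_pocket","rake_tip","washer","mat","rack","rack_back","bung","flask","weight","wash_bottle"]:
        print(n,th,[(np.round(d["point"],4),round(d["p"],2)) for d in optics.place_of(s,th)[:2]])
E
```

```text
{'time_s': 0.0, 'q': array([-1.3108,  0.3839,  0.0438,  1.5996, -0.0179,  1.1612, -0.0499]), 'qd': array([ 0.0007, -0.0007, -0.0011,  0.0007,  0.0006,  0.0016, -0.001 ]), 'joint_efforts': array([  0.    , -43.3467,   1.0247, -24.9514,   0.0106,   0.0113,
         0.    ]), 'eef_pos': array([0.2273, 0.608 , 0.2549]), 'ee_rot': array([ 0.6957,  0.1249,  0.6959, -0.1267]), 'ft_force': array([-0.347 ,  0.3184,  0.1915]), 'torque': array([-0.0181,  0.0117,  0.0127]), 'opening': 0.08562921596365966} 0.025
scene cam [1.0879 0.5025 1.0191]
scene rake [(array([ 0.5377,  0.3232, -0.0031]), 0.64), (array([ 0.4396, -0.3197,  0.0034]), 0.63)]
scene rake_pocket [(array([ 0.6415, -0.3412,  0.003 ]), 0.68)]
scene rake_tip [(array([ 0.6698, -0.3111, -0.0065]), 0.85)]
scene washer [(array([0.5113, 0.3639, 0.0197]), 0.51)]
scene mat [(array([ 0.5439,  0.3214, -0.0034]), 0.92), (array([0.6816, 0.2937, 0.0692]), 0.49)]
scene rack [(array([0.4099, 0.3247, 0.068 ]), 0.74), (array([0.5454, 0.3255, 0.0167]), 0.67)]
scene rack_back [(array([0.534 , 0.3997, 0.0142]), 0.98)]
scene bung []
scene flask [(array([ 
[... 349 characters left out ...]
 rake_tip [(array([ 0.6684, -0.31  , -0.0027]), 0.74)]
top washer [(array([0.5181, 0.3587, 0.0158]), 0.55)]
top mat [(array([0.5414, 0.3139, 0.0008]), 0.93), (array([ 0.3191, -0.4451,  0.0014]), 0.72)]
top rack [(array([0.5445, 0.3189, 0.018 ]), 0.89)]
top rack_back [(array([0.533 , 0.3941, 0.0196]), 0.58), (array([ 0.4414, -0.319 , -0.0021]), 0.32)]
top bung [(array([0.6339, 0.3713, 0.0177]), 0.56), (array([ 0.672 , -0.3103,  0.0002]), 0.42)]
top flask [(array([ 0.789 , -0.1194, -0.0005]), 0.86), (array([0.5437, 0.3234, 0.0194]), 0.35)]
top weight [(array([ 0.3192, -0.4456,  0.0023]), 0.48)]
top wash_bottle [(array([ 0.4584, -0.543 ,  0.0013]), 0.7), (array([0.6309, 0.3711, 0.0166]), 0.16)]
```

View pics/scene0.png

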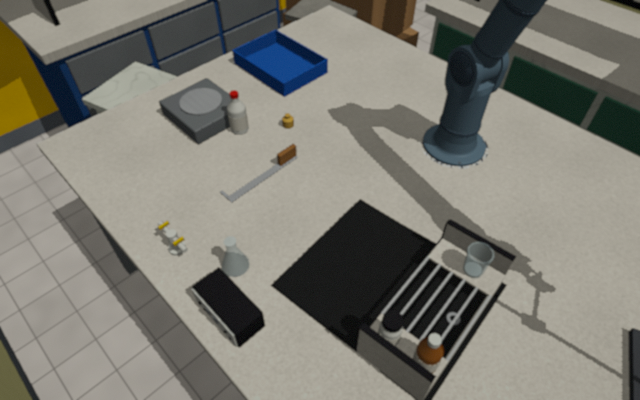

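View pics/top0.png

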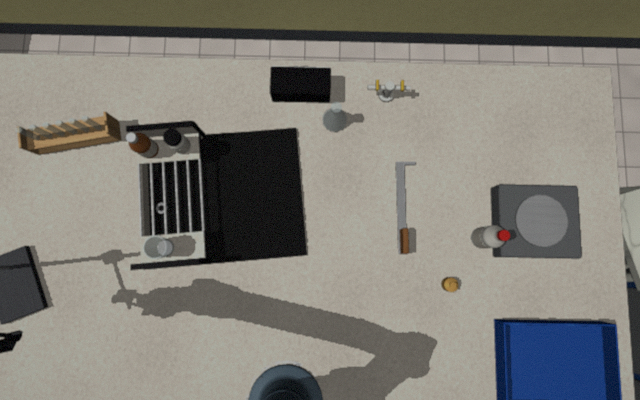

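The scene view shows the rake at right of the mat, with its grip at (287,154) and foot at (230,195). The top view shows the grip at (405,240), the foot at (408,163), and the washer through the slats at (160,208). The bung is not yet certain. Next I refine these and look at an enlarged shelf crop.

Run:
```python
from h import *
from scipy.spatial.transform import Rotation as Ro
np.set_printoptions(precision=4,suppress=True)
st=arm.get_state();w=st["ee_rot"];print("tool R\n",Ro.from_quat([w[1],w[2],w[3],w[0]]).as_matrix())
T=optics.snapshot("top");S=optics.snapshot("scene")
def mask(s,n): return [(d["region"],d["p"]) for d in optics.masks_of(s,n)]
for s,nm in((T,"top"),(S,"scene")):
    for n,z in(("rake",0.005),("mat",0.012),("washer",0.022),("bung",0.03)):
        for m,p in mask(s,n)[:2]:
            v,u=np.nonzero(m); 
            if len(u)<8: continue
            P=np.array([ray(s,a,b,z)[:2] for a,b in zip(u[::max(1,len(u)//3000)],v[::max(1,len(u)//3000)])])
            c,wh,_=cv2.minAreaRect((P*1000).astype(np.float32)); box=cv2.boxPoints((c,wh,_))
            print(nm,n,round(p,2),len(u),"px",u.min(),u.max(),v.min(),v.max(),"c",np.round(c,1),np.round(wh,1),round(_,2),"mean",P.mean(0))
    for n in("washer","bung","rack","rack_back","rake","rake_tip","rake_pocket"):
        print(nm,n,[(np.round(d["point"],4),round(d["p"],2)) for d in optics.place_of(s,n)[:2]])
a=T["img"][110:275,115:315,::-1]; b=S["img"][210:400,330:520,::-1]
a=cv2.resize(a,None,fx=4,fy=3.6); a=cv2.resize(T["img"][112:274,120:310,::-1],(760,648)); 
cv2.imwrite("pics/topc.png",cv2.resize(T["img"][115:270,120:310,::-1],(735,600),interpolation=cv2.INTER_CUBIC))
```

```text
tool R
 [[-0.      0.3502  0.9367]
 [ 0.0001  0.9367 -0.3502]
 [-1.      0.0001 -0.    ]]
top mat 0.67 15101 px 153 305 128 263 c [554.1 179.6] [369.2 416.9] 6.01 mean [0.5556 0.145 ]
top washer 0.64 45 px 156 162 203 213 c [515.4 366.4] [29.3 16.1] 10.79 mean [0.5148 0.3663]
top bung 0.62 81 px 153 162 164 174 c [625.2 374.3] [28.5 25.5] 1.23 mean [0.627  0.3733]
top washer [(array([0.5185, 0.3559, 0.0164]), 0.54)]
top bung [(array([0.6358, 0.372 , 0.0139]), 0.44)]
top rack [(array([0.5469, 0.3234, 0.02  ]), 0.72)]
top rack_back [(array([0.5346, 0.3946, 0.0148]), 0.56)]
top rake [(array([ 0.4429, -0.3221, -0.0027]), 0.82)]
top rake_tip []
top rake_pocket [(array([0.4086, 0.3255, 0.0675]), 0.17)]
scene rake 0.8 817 px 221 296 144 201 c [ 523.7 -328.1] [297.9  62.2] 3.44 mean [ 0.5195 -0.3214]
scene mat 0.87 17938 px 271 505 200 399 c [560.4 194.4] [375.7 451.5] 5.69 mean [0.5627 0.1727]
scene washer [(array([0.5158, 0.363 , 0.0192]), 0.44), (array([ 0.7862, -0.1191, -0.0032]), 0.36)]
scene bung [(array([ 0.6664, -0.3094, -0.0038]), 0.61)]
scene rack [(array([0.5467, 0.324 , 0.0159]), 0.67)]
scene rack_back [(array([0.5365, 0.3993, 0.0155]), 0.62)]
scene rake [(array([ 0.4418, -0.3212,  0.0023]), 0.58)]
scene rake_tip [(array([ 0.4542, -0.5402,  0.0012]), 0.16)]
scene rake_pocket [(array([ 0.6425, -0.3394,  0.0024]), 0.85), (array([ 0.452 , -0.5415,  0.0004]), 0.62)]
```

View pics/topc.png

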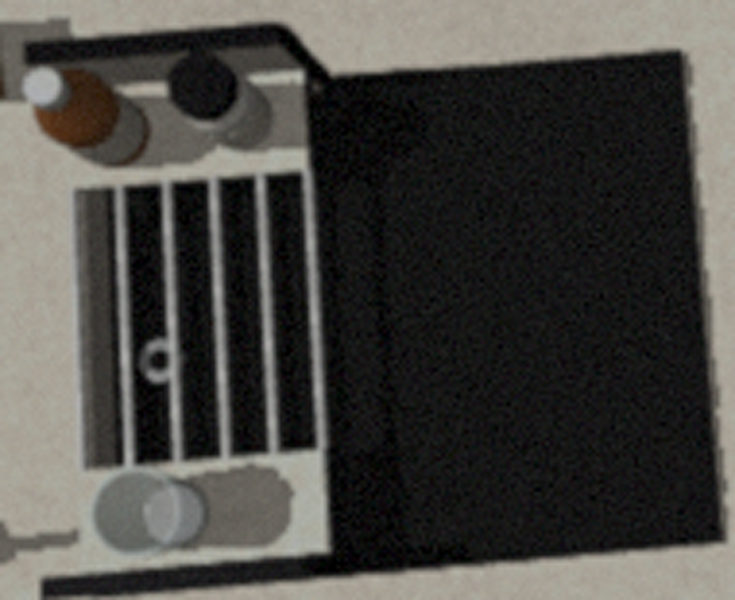

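Run:
```python
from h import *
np.set_printoptions(precision=4,suppress=True)
T=optics.snapshot("top");S=optics.snapshot("scene")
g=cv2.GaussianBlur(cv2.cvtColor(T["img"],cv2.COLOR_RGB2GRAY),(3,3),0).astype(float)
E=[];F=[]
for v in range(140,250,2):
    r=g[v,270:330]; i=np.where(r>80)[0][0]; E.append(ray(T,270+i-(r[i]-80)/(r[i]-r[i-1]),v,.012))
for u in range(225,290,3):
    c=g[120:150,u]; i=np.where(c<80)[0][0]; F.append(ray(T,u,120+i,.012))
E=np.array(E);F=np.array(F)
k=np.polyfit(E[:,0],E[:,1],1);print("front edge dy/dx",k,"yaw",np.degrees(np.arctan(k[0])),"y at x=.547",np.polyval(k,.547))
k=np.polyfit(F[:,1],F[:,0],1);print("side edge dx/dy",k,np.degrees(np.arctan(-k[0])))
# slat / mouth line at deck top z=.068
c=lambda x,y:(120+x*190/735,115+y*155/600)
for a,b in(((115,185),(127,468)),((264,175),(275,455)),((308,110),(330,550)),((77,188),(86,468))):
    A=ray(T,*c(*a),.068);B=ray(T,*c(*b),.068);d=A-B;print("slat",A[:2],B[:2],np.degrees(np.arctan(d[1]/d[0])))
print("washer top",ray(T,161.1,208.3,.0235))
# rake: pixels bright grey blade by mask or difference
for s,n in((T,"top"),(S,"scene")):
    print(n,"rake o",[np.round(d["point"],4) for d in optics.place_of(s,"rake")[:1]],[np.round(d["point"],4) for d in optics.place_of(s,"rake_tip")[:1]],[np.round(d["point"],4) for d in optics.place_of(s,"washer")[:1]], "wash px",proj(s,[.516,.361,.0235]))
a=cv2.resize(T["img"][150:265,375:435,::-1],(313,600),interpolation=cv2.INTER_CUBIC)
b=cv2.resize(S["img"][230:400,340:520,::-1],(487,600)[:2] if 0 else (480,453),interpolation=cv2.INTER_CUBIC)
b=cv2.copyMakeBorder(b,0,147,0,0,cv2.BORDER_CONSTANT);cv2.imwrite("pics/c2.png",np.hstack([a,b]))
```

```text
front edge dy/dx [ 0.1071 -0.0918] yaw 6.112893694679266 y at x=.547 -0.033191974230210565
side edge dx/dy [-0.0981  0.7563] 5.605513511230368
slat [0.6342 0.3817] [0.4365 0.3597] 6.352621668551416
slat [0.6436 0.278 ] [0.4474 0.259 ] 5.522085306305866
slat [0.6911 0.2497] [0.3834 0.2179] 5.909796415212676
slat [0.6314 0.4081] [0.436  0.3877] 5.950300746153329
washer top [0.5153 0.3592 0.0235]
top rake o [array([ 0.4412, -0.3193, -0.0044])] [array([ 0.6691, -0.3088, -0.0015])] [array([0.5184, 0.3551, 0.014 ])] wash px [160.4762 208.0531]
scene rake o [array([ 0.438 , -0.3212,  0.0032])] [array([ 0.6701, -0.3102, -0.0045])] [array([0.5141, 0.365 , 0.0185])] wash px [454.5445 316.749 ]
```

View pics/c2.png

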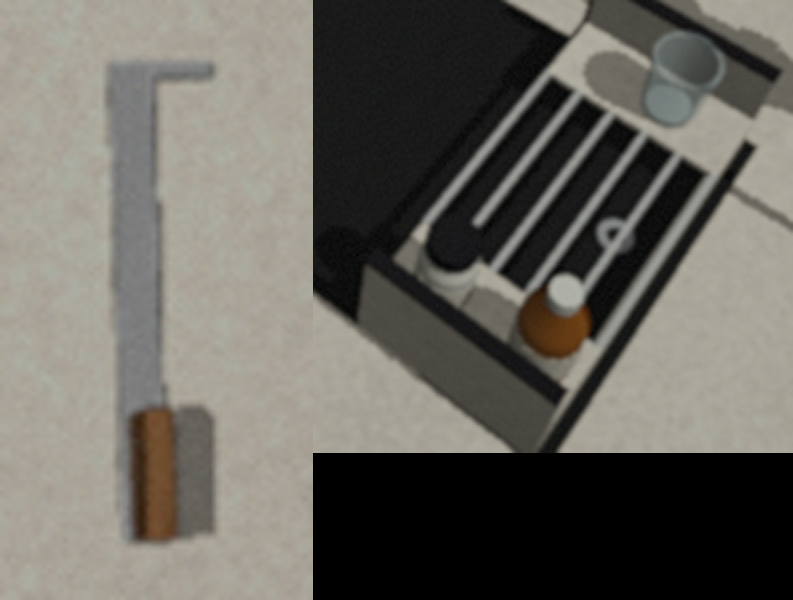

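The crop shows the rake's blade straight with the foot toward −y at (185,70), and the washer clear at scene px ≈(453,318). The rack yaw is about 95.9°. Next I generate the approach rows.

```bash
cat >> h.py <<'E'
def yaw_now():
    w,x,y,z=arm.get_state()["ee_rot"]; return np.degrees(np.arctan2(2*(x*y+w*z),1-2*(x*x+z*z)))  # of tool y
def rows(wps,op,start=None,mm=30,deg=6.5):
    """world waypoints (x,y,z mm, yaw of tool y deg); tool x down. Rows in tool axes"""
    if start is None:
        st=arm.get_state(); start=[*(1000*st["eef_pos"]),yaw_now()]
    p=np.array(start,float); cur=p.copy(); out=[]
    for w in wps:
        w=np.array(w,float); n=int(max(1,np.ceil(np.linalg.norm(w[:3]-p[:3])/mm),np.ceil(abs(w[3]-p[3])/deg)))
        for k in range(1,n+1):
            t=p+(w-p)*k/n; d=t-cur; a=np.radians(cur[3]); 
            dy=d[0]*np.cos(a)+d[1]*np.sin(a); dz=d[0]*np.sin(a)-d[1]*np.cos(a)
            r=[round(-d[2],1),round(dy,1),round(dz,1),round(-d[3],1)]
            out.append(r+[0,0,op])
            cur+= [r[1]*np.cos(a)+r[2]*np.sin(a), r[1]*np.sin(a)-r[2]*np.cos(a), -r[0], -r[3]]
        p=w
    return out
def show(rs):
    for i in range(0,len(rs),12): print(str(rs[i:i+12]).replace(" ",""))
E
python3 - <<'E'
from h import *
T=optics.snapshot("top");S=optics.snapshot("scene")
print("washer",ray(T,161.1,208.3,.0235),ray(S,452.9,318.6,.0235))
c=lambda x,y:(375+x*60/313,150+y*115/600)
for a,b in(((108,65),(122,538)),((155,80),(163,400))):
    A=ray(T,*c(*a),.005);B=ray(T,*c(*b),.005);d=A-B;print("edge",A[:2],B[:2],np.degrees(np.arctan2(d[1],d[0])))
A=ray(T,*c(154,408),.05);B=ray(T,*c(152,540),.05);print("block ends",A,B)
print(yaw_now())
rs=rows([(500,300,265,0),(500,-150,220,-60),(441,-320,110,-87.7)],1,mm=32); print(len(rs)); show(rs)
E
```

```text
washer [0.51534395 0.35922378 0.0235    ] [0.52261235 0.36108988 0.0235    ]
edge [ 0.66403443 -0.29961851] [ 0.40424836 -0.30600166] 1.4075186297341558
edge [ 0.65612545 -0.32562323] [ 0.4790561 -0.3286942] 0.9936009217136298
block ends [ 0.47147665 -0.31393158  0.05      ] [ 0.40308238 -0.31240375  0.05      ]
-0.003729617370428968
35
[[np.float64(-0.7),np.float64(21.0),np.float64(23.8),np.float64(-0.0),0,0,1],[np.float64(-0.6),np.float64(20.9),np.float64(23.7),np.float64(-0.0),0,0,1],[np.float64(-0.7),np.float64(21.0),np.float64(23.8),np.float64(-0.0),0,0,1],[np.float64(-0.7),np.float64(20.9),np.float64(23.7),np.float64(-0.0),0,0,1],[np.float64(-0.7),np.float64(21.0),np.float64(23.8),np.float64(-0.0),0,0,1],[np.float64(-0.6),np.float64(20.9),np.float64(23.7),np.float64(-0.0),0,0,1],[np.float64(-0.7),np.float64(21.0),np.float64(23.8),np.float64(-0.0),0,0,1],[np.float64(-0.7),np.float64(20.9),np.float64(23.7),np.float64(-0.0),0,0,1],[np.float64(-0.7),np.float64(21.0),np.float64(23.8),np.float64(-0.0),0,0,1],[np.float64(-0.6),np.float64(20.9),np.float64(23.7),np.float64(-0.0),0,0,1],
[... 1162 characters left out ...]
.1),np.float64(4.0),0,0,1],[np.float64(3.0),np.float64(23.7),np.float64(18.4),np.float64(4.0),0,0,1],[np.float64(3.0),np.float64(24.8),np.float64(16.8),np.float64(4.0),0,0,1],[np.float64(15.8),np.float64(16.8),np.float64(19.4),np.float64(4.0),0,0,1],[np.float64(15.7),np.float64(18.2),np.float64(18.3),np.float64(3.9),0,0,1],[np.float64(15.7),np.float64(19.3),np.float64(16.9),np.float64(4.0),0,0,1],[np.float64(15.7),np.float64(20.5),np.float64(15.6),np.float64(3.9),0,0,1],[np.float64(15.7),np.float64(21.5),np.float64(14.1),np.float64(4.0),0,0,1],[np.float64(15.7),np.float64(22.4),np.float64(12.6),np.float64(3.9),0,0,1],[np.float64(15.7),np.float64(23.2),np.float64(11.0),np.float64(4.0),0,0,1]]
```

Run:
```python
s=open('h.py').read()
s=s.replace('np.arctan2(2*(x*y+w*z),1-2*(x*x+z*z))','np.arctan2(1-2*(x*x+z*z),2*(x*y-w*z))').replace('print(str(rs[i:i+12]).replace(" ",""))','print(str([[float(x)+0 for x in r] for r in rs[i:i+12]]).replace(" ","").replace(".0,",","))')
open('h.py','w').write(s)
from h import *
print(yaw_now())
rs=rows([(500,300,265,20),(500,-150,220,-60),(439,-318,110,-88.4)],1,mm=33); print(len(rs)); show(rs)
```

```text
69.50316193857296
34
[[-0.7,-14.9,27.9,3.8,0,0,1.0],[-0.6,-13,28.9,3.8,0,0,1.0],[-0.7,-11.1,29.7,3.8,0,0,1.0],[-0.7,-9.1,30.3,3.8,0,0,1.0],[-0.7,-7.1,30.9,3.8,0,0,1.0],[-0.6,-5,31.3,3.8,0,0,1.0],[-0.7,-2.9,31.5,3.9,0,0,1.0],[-0.7,-0.8,31.7,3.8,0,0,1.0],[-0.7,1.3,31.6,3.8,0,0,1.0],[-0.6,3.5,31.5,3.8,0,0,1.0],[-0.7,5.5,31.2,3.8,0,0,1.0],[-0.7,7.5,30.8,3.8,0,0,1.0]]
[[-0.7,9.6,30.2,3.8,0,0,1.0],[3.3,-11,30.2,5.7,0,0,1.0],[3.2,-7.9,31.1,5.7,0,0,1.0],[3.2,-4.8,31.8,5.7,0,0,1.0],[3.2,-1.6,32.1,5.8,0,0,1.0],[3.2,1.6,32.1,5.7,0,0,1.0],[3.2,4.8,31.8,5.7,0,0,1.0],[3.2,7.9,31.2,5.7,0,0,1.0],[3.3,11,30.2,5.7,0,0,1.0],[3.2,13.9,28.9,5.7,0,0,1.0],[3.2,16.8,27.4,5.7,0,0,1.0],[3.2,19.4,25.7,5.8,0,0,1.0]]
[[3.2,21.9,23.5,5.7,0,0,1.0],[3.2,24.1,21.3,5.7,0,0,1.0],[3.2,26.1,18.8,5.7,0,0,1.0],[15.8,16.4,19.5,4.1,0,0,1.0],[15.7,17.8,18.3,4,0,0,1.0],[15.7,19,17.1,4.1,0,0,1.0],[15.7,20.2,15.6,4,0,0,1.0],[15.7,21.2,14.2,4.1,0,0,1.0],[15.7,22.2,12.6,4,0,0,1.0],[15.7,23,11.1,4.1,0,0,1.0]]
```

Request:
servo_tool(rows=[[-0.7,-14.9,27.9,3.8,0,0,1],[-0.6,-13,28.9,3.8,0,0,1],[-0.7,-11.1,29.7,3.8,0,0,1],[-0.7,-9.1,30.3,3.8,0,0,1],[-0.7,-7.1,30.9,3.8,0,0,1],[-0.6,-5,31.3,3.8,0,0,1],[-0.7,-2.9,31.5,3.9,0,0,1],[-0.7,-0.8,31.7,3.8,0,0,1],[-0.7,1.3,31.6,3.8,0,0,1],[-0.6,3.5,31.5,3.8,0,0,1],[-0.7,5.5,31.2,3.8,0,0,1],[-0.7,7.5,30.8,3.8,0,0,1]])

```text
time_s: 3.9
eef_pos: [0.4799, 0.3225, 0.2647]
ee_rot: [0.592, 0.387, 0.592, -0.387]
ft_force: [0.1, 0.9, 0.0]
opening: 0.0853
```

Request:
servo_tool(rows=[[-0.7,9.6,30.2,3.8,0,0,1],[3.3,-11,30.2,5.7,0,0,1],[3.2,-7.9,31.1,5.7,0,0,1],[3.2,-4.8,31.8,5.7,0,0,1],[3.2,-1.6,32.1,5.8,0,0,1],[3.2,1.6,32.1,5.7,0,0,1],[3.2,4.8,31.8,5.7,0,0,1],[3.2,7.9,31.2,5.7,0,0,1],[3.3,11,30.2,5.7,0,0,1],[3.2,13.9,28.9,5.7,0,0,1],[3.2,16.8,27.4,5.7,0,0,1],[3.2,19.4,25.7,5.8,0,0,1]])

```text
time_s: 4.9
eef_pos: [0.4999, -0.055, 0.2299]
ee_rot: [0.281, 0.649, 0.281, -0.648]
ft_force: [0.4, -0.3, 0.6]
opening: 0.0856
```

Request:
servo_tool(rows=[[3.2,21.9,23.5,5.7,0,0,1],[3.2,24.1,21.3,5.7,0,0,1],[3.2,26.1,18.8,5.7,0,0,1],[15.8,16.4,19.5,4.1,0,0,1],[15.7,17.8,18.3,4,0,0,1],[15.7,19,17.1,4.1,0,0,1],[15.7,20.2,15.6,4,0,0,1],[15.7,21.2,14.2,4.1,0,0,1],[15.7,22.2,12.6,4,0,0,1],[15.7,23,11.1,4.1,0,0,1]])

```text
time_s: 5.73
eef_pos: [0.439, -0.3189, 0.1095]
ee_rot: [0.009, 0.707, 0.009, -0.707]
ft_force: [1.6, 0.8, 0.5]
opening: 0.0855
```

Run:
```python
from h import *
st=arm.get_state();print(st["time_s"],st["eef_pos"],yaw_now(),st["q"],st["ft_force"])
T=optics.snapshot("top");S=optics.snapshot("scene")
for s in(T,S):
  for n in("rake","rake_tip","rake_pocket"): print(n,[(np.round(d["point"],4),round(d["p"],2)) for d in optics.place_of(s,n)[:1]])
st=arm.get_state();print(st["eef_pos"],yaw_now())
save(S,"s1.png",(200,60,380,240),3)
show(rows([(439,-318,60,-88.4),(439,-318,38,-88.4)],1,mm=12))
```

```text
5.7333 [ 0.43899179 -0.31887249  0.10948527] -88.547783486854 [-0.13659476  0.49160864  0.83462006  2.00189858 -0.48286381  0.85437763
 -0.57903293] [1.59454677 0.75127568 0.47469622]
rake [(array([ 0.4415, -0.318 , -0.0011]), 0.61)]
rake_tip [(array([ 6.663e-01, -3.111e-01, -1.000e-04]), 0.72)]
rake_pocket [(array([ 0.6415, -0.3401,  0.0035]), 0.72)]
rake [(array([ 0.4411, -0.3214,  0.0062]), 0.98)]
rake_tip [(array([ 0.6709, -0.3101, -0.0057]), 0.93)]
rake_pocket [(array([ 6.413e-01, -3.394e-01,  2.000e-04]), 0.86)]
[ 0.4406489  -0.31669021  0.11074092] -88.20960775121036
[[10.1,0.3,0.3,0,0,0,1.0],[10.2,0.2,0.4,0.1,0,0,1.0],[10.1,0.3,0.3,0,0,0,1.0],[10.2,0.2,0.4,0.1,0,0,1.0],[10.1,0.3,0.3,0,0,0,1.0],[11,0,0,0,0,0,1.0],[11,0,0,0,0,0,1.0]]
```

View pics/s1.png

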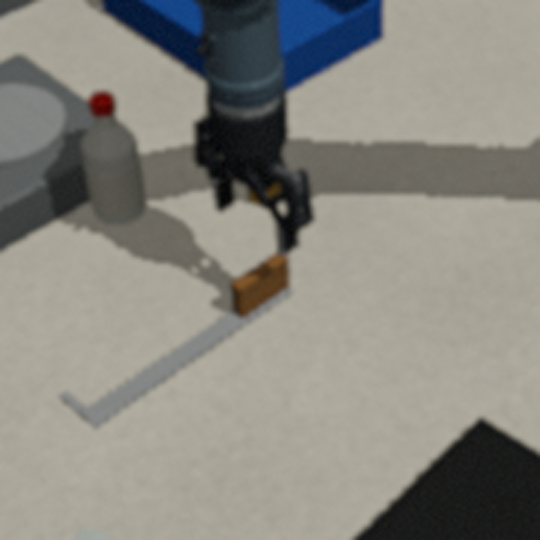

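The gripper stands above the grip block, with its fingers either side of (260,285). I descend and grip.

Request:
servo_tool(rows=[[12,0.5,0,0,0,0,1],[12,0.5,0,0,0,0,1],[12,0.5,0,0,0,0,1],[12,0,0,0,0,0,1],[12,0,0,0,0,0,1],[11.5,0,0,0,0,0,1],[0,0,0,0,0,0,1]])

```text
time_s: 6.72
eef_pos: [0.4371, -0.3181, 0.0355]
ee_rot: [-0.009, -0.705, -0.011, 0.709]
ft_force: [-1.0, 0.2, 0.9]
opening: 0.0856
```

Request:
servo_tool(rows=[[0,0,0,0,0,0,0],[0,0,0,0,0,0,0],[0,0,0,0,0,0,0],[0,0,0,0,0,0,0],[0,0,0,0,0,0,0],[0,0,0,0,0,0,0],[0,0,0,0,0,0,0],[0,0,0,0,0,0,0],[0,0,0,0,0,0,0],[0,0,0,0,0,0,0]], squeeze=110)

```text
time_s: 7.55
eef_pos: [0.4394, -0.3192, 0.0393]
ee_rot: [0.01, 0.707, 0.01, -0.707]
ft_force: [-0.9, 1.8, 6.0]
opening: 0.0149
```

Request:
servo_tool(rows=[[-10,0,0,0,0,0,0],[-20,0,0,0,0,0,0],[-20,0,0,0,0,0,0],[-20,0,0,0,0,0,0],[0,0,0,0,0,0,0],[0,0,0,0,0,0,0]])

```text
time_s: 8.05
eef_pos: [0.4394, -0.3197, 0.1092]
ee_rot: [0.01, 0.708, 0.01, -0.706]
ft_force: [0.8, -0.4, -4.0]
opening: 0.015
```

Run:
```python
from h import *
T=optics.snapshot("top");S=optics.snapshot("scene")
for s in(T,S):
  for n in("rake","rake_tip","rake_pocket"): print(n,[(np.round(d["point"],4),round(d["p"],2)) for d in optics.place_of(s,n)[:1]])
st=arm.get_state();print(st["time_s"],st["eef_pos"],yaw_now(),st["q"],st["ft_force"],st["torque"],st["opening"],st["ee_rot"])
```

```text
rake [(array([ 0.4392, -0.3226,  0.0677]), 0.68)]
rake_tip [(array([ 0.6702, -0.3134,  0.0687]), 0.57)]
rake_pocket [(array([ 0.6428, -0.3415,  0.0727]), 0.83)]
rake [(array([ 0.441 , -0.3198,  0.0726]), 0.97)]
rake_tip [(array([ 0.67  , -0.3108,  0.0635]), 0.73)]
rake_pocket [(array([ 0.6424, -0.3444,  0.0684]), 0.91)]
8.45 [ 0.4384772  -0.31921002  0.10775647] -88.399749444876 [-0.13430441  0.49560371  0.83314467  2.00164956 -0.48489977  0.85388855
 -0.57420721] [-0.62371417 -0.1958622  -2.51066729] [-0.01157752  0.10517474 -0.04817084] 0.014696780672356925 [-0.00971355 -0.70647561 -0.01003531  0.70759957]
```

```bash
cat >> h.py <<'E'
RO=np.array([545.,322.5]); YAW=5.9
ex=np.array([-np.sin(np.radians(YAW)),np.cos(np.radians(YAW))]); ey=np.array([-ex[1],ex[0]])
def W(x,y): return RO+x*ex+y*ey            # rack mm -> world mm
def toR(p): d=np.array(p[:2])*1000-RO; return np.array([d@ex,d@ey])
E
python3 - <<'E'
from h import *
st=arm.get_state();a=[438.8,-319.4,108.5,-88.4]
rs=rows([(*W(-361,95),85,5.9)],0,start=a,mm=30,deg=6.0);print(W(-361,95),len(rs));show(rs)
E
```

```text
[487.61133815 -46.35300797] 16
[[1.5,-17,-3.5,-5.9,0,0,0.0],[1.4,-16.5,-5.3,-5.9,0,0,0.0],[1.5,-15.9,-6.9,-5.9,0,0,0.0],[1.5,-15.1,-8.5,-5.9,0,0,0.0],[1.4,-14.1,-10,-5.9,0,0,0.0],[1.5,-13.1,-11.5,-5.9,0,0,0.0],[1.5,-11.8,-12.7,-5.9,0,0,0.0],[1.4,-10.4,-13.8,-5.8,0,0,0.0],[1.5,-9,-14.9,-5.9,0,0,0.0],[1.5,-7.4,-15.6,-5.9,0,0,0.0],[1.5,-5.7,-16.4,-5.9,0,0,0.0],[1.4,-4,-16.8,-5.9,0,0,0.0]]
[[1.5,-2.3,-17.2,-5.9,0,0,0.0],[1.5,-0.5,-17.4,-5.9,0,0,0.0],[1.4,1.3,-17.2,-5.9,0,0,0.0],[1.5,3,-17.1,-5.9,0,0,0.0]]
```

Request:
servo_tool(rows=[[1.5,-17,-3.5,-5.9,0,0,0],[1.4,-16.5,-5.3,-5.9,0,0,0],[1.5,-15.9,-6.9,-5.9,0,0,0],[1.5,-15.1,-8.5,-5.9,0,0,0],[1.4,-14.1,-10,-5.9,0,0,0],[1.5,-13.1,-11.5,-5.9,0,0,0],[1.5,-11.8,-12.7,-5.9,0,0,0],[1.4,-10.4,-13.8,-5.8,0,0,0],[1.5,-9,-14.9,-5.9,0,0,0],[1.5,-7.4,-15.6,-5.9,0,0,0],[1.5,-5.7,-16.4,-5.9,0,0,0],[1.4,-4,-16.8,-5.9,0,0,0]])

```text
time_s: 9.45
eef_pos: [0.4756, -0.1142, 0.0907]
ee_rot: [-0.418, -0.57, -0.418, 0.57]
ft_force: [0.3, -0.4, -3.0]
opening: 0.0144
```

Request:
servo_tool(rows=[[1.5,-2.3,-17.2,-5.9,0,0,0],[1.5,-0.5,-17.4,-5.9,0,0,0],[1.4,1.3,-17.2,-5.9,0,0,0],[1.5,3,-17.1,-5.9,0,0,0],[0,0,0,0,0,0,0],[0,0,0,0,0,0,0]])

```text
time_s: 9.95
eef_pos: [0.488, -0.0456, 0.0848]
ee_rot: [0.525, 0.473, 0.525, -0.473]
ft_force: [1.4, -0.4, -2.9]
opening: 0.0148
```

```bash
cat >> h.py <<'E'
def look(names=("rake","rake_tip","rake_pocket","washer","rack_back","rack")):
    T=optics.snapshot("top");S=optics.snapshot("scene")
    for k,s in(("T",T),("S",S)):
        for n in names:
            for d in optics.place_of(s,n)[:1]: print(k,n,"rack mm",np.round(toR(d["point"]),1),"z",round(1000*d["point"][2],1),"p",round(d["p"],2))
    st=arm.get_state();print("t",st["time_s"],"tcp",np.round(1000*st["eef_pos"],1),"rack",np.round(toR(st["eef_pos"]),1),"yaw",round(yaw_now(),2),"F",np.round(st["ft_force"],1),"M",np.round(st["torque"],2),"q",np.round(st["q"],2))
    return T,S
E
python3 - <<'E'
from h import *
look()
E
```

```text
T rake_tip rack mm [-134.8   95.2] z 45.6 p 0.94
T rake_pocket rack mm [-155.7   69.2] z 46.4 p 0.82
T washer rack mm [34.6 24.5] z 15.0 p 0.62
T rack_back rack mm [67.9  4.4] z 19.7 p 0.76
T rack rack mm [-0.3 -0.5] z 20.5 p 0.79
S rake rack mm [-365.6   92.6] z 50.6 p 0.8
S rake_tip rack mm [-129.2   95.1] z 41.5 p 0.66
S rake_pocket rack mm [-156.4   67.2] z 46.9 p 0.81
S washer rack mm [47.  28.6] z 15.9 p 0.51
S rack_back rack mm [76.2  0.4] z 13.4 p 0.63
S rack rack mm [-0.8  0.2] z 18.9 p 0.71
t 10.65 tcp [487.8 -46.5  85.1] rack [-361.1   94.8] yaw 5.9 F [ 0.2  0.8 -3.3] M [-0.13 -0.02  0.01] q [-0.35  0.34  0.41  2.12 -0.21  0.72  0.3 ]
```

Request:
servo_tool(rows=[[8,-3.5,0,0,0,0,0],[7,-3.5,0,0,0,0,0],[0,0,-10,0,0,0,0],[0,0,-15,0,0,0,0],[0,0,-15,0,0,0,0],[0,0,-15,0,0,0,0],[0,0,-15,0,0,0,0],[0,0,-15,0,0,0,0],[0,0,-15,0,0,0,0],[0,0,-15,0,0,0,0],[0,0,-15,0,0,0,0],[0,0,-15,0,0,0,0]])

```text
time_s: 11.65
eef_pos: [0.4648, 0.0985, 0.0696]
ee_rot: [0.525, 0.473, 0.526, -0.474]
ft_force: [0.3, 0.2, -3.6]
opening: 0.0146
```

Request:
servo_tool(rows=[[0,0,-15,0,0,0,0],[0,0,-15,0,0,0,0],[0,0,-10,0,0,0,0],[0,0,-6,0,0,0,0],[0,0,0,0,0,0,0],[0,0,0,0,0,0,0]])

```text
time_s: 12.15
eef_pos: [0.4609, 0.1426, 0.0699]
ee_rot: [0.525, 0.473, 0.525, -0.474]
ft_force: [0.3, -0.5, -2.9]
opening: 0.0145
```

Run:
```python
from h import *
T,S=look(("rake","rake_tip","rake_pocket","washer","rack_back"))
a=cv2.resize(T["img"][130:235,130:215,::-1],(405,500),interpolation=cv2.INTER_CUBIC)
b=cv2.resize(S["img"][240:370,370:480,::-1],(395,466),interpolation=cv2.INTER_CUBIC);b=cv2.copyMakeBorder(b,0,34,0,0,cv2.BORDER_CONSTANT)
cv2.imwrite("pics/in1.png",np.hstack([a,b]))
```

```text
T rake rack mm [-173.3   97.3] z 28.3 p 0.49
T rake_tip rack mm [71.9  3.5] z 18.1 p 0.71
T rake_pocket rack mm [36.3 76.7] z 30.3 p 0.73
T washer rack mm [38. 21.] z 14.4 p 0.39
T rack_back rack mm [67.   5.4] z 15.2 p 0.55
S rake rack mm [-175.    99.4] z 37.5 p 0.81
S rake_tip rack mm [ 61.7 102. ] z 26.5 p 0.83
S rake_pocket rack mm [32.  75.1] z 35.9 p 0.63
S washer rack mm [42.7 27.7] z 18.1 p 0.61
S rack_back rack mm [76.3  1.6] z 15.5 p 0.8
t 12.75 tcp [461.2 142.8  70.1] rack [-170.2  101.8] yaw 5.89 F [-0.2  0.2 -3. ] M [-0.06 -0.01  0.04] q [-0.69  0.35  0.34  2.14 -0.19  0.68 -0.12]
```

View pics/in1.png

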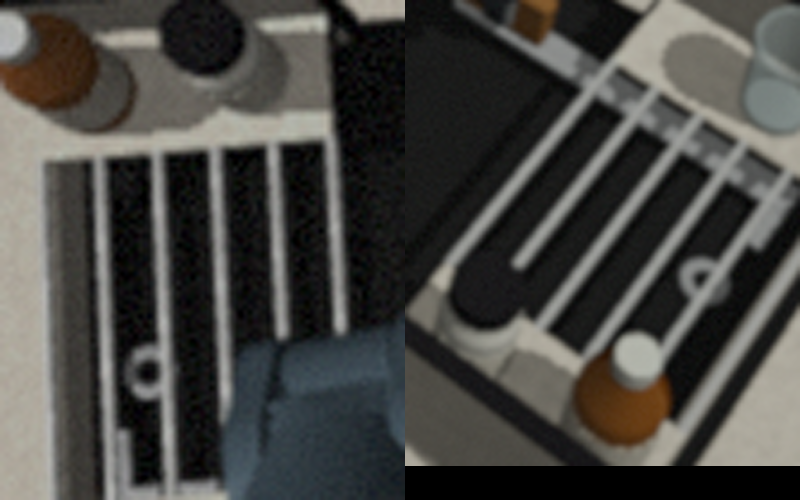

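The top crop shows the washer at (147,371) and the foot at (124,460), laterally clear of it but not yet deep enough. The scene crop agrees, with the foot at (768,215) and the washer at (705,280). I go deeper in small steps, feeling for the board.

Request:
servo_tool(rows=[[0,0,-2,0,0,0,0],[0,0,-2,0,0,0,0],[0,0,-2,0,0,0,0],[0,0,0,0,0,0,0],[0,0,0,0,0,0,0]])

```text
time_s: 13.17
eef_pos: [0.4605, 0.1492, 0.0701]
ee_rot: [0.525, 0.473, 0.525, -0.473]
ft_force: [0.3, 0.0, -3.3]
opening: 0.0147
```

Run:
```python
from h import *
T,S=look(("rake_tip","rake_pocket"))
c=lambda x,y:(130+x/4.765,130+y/4.762)
for n,p,z in(("board top edge",(90,370),.060),("washer c",(147,371),.023),("washer back",(125,371),.023),("foot front old",(130,460),.035)): print(n,toR(ray(T,*c(*p),z)))
d=lambda x,y:(370+(x-405)/3.59,240+y/3.585)
for n,p,z in(("washer c",(705,280),.023),("foot tip front",(754,245),.035)): print("S",n,toR(ray(S,*d(*p),z)))
```

```text
T rake_tip rack mm [ 68.4 103.3] z 31.6 p 0.59
T rake_pocket rack mm [ 39.9 -93.6] z 17.7 p 0.52
S rake_tip rack mm [ 68.6 101. ] z 26.3 p 0.69
S rake_pocket rack mm [39.8 75.1] z 32.5 p 0.63
t 13.4667 tcp [460.6 148.7  70.1] rack [-164.2  101.8] yaw 5.89 F [ 0.3  0.6 -2.5] M [-0.08 -0.01  0.04] q [-0.7   0.36  0.34  2.14 -0.19  0.68 -0.13]
board top edge [59.16888333 26.62484625]
washer c [40.40762135 24.49641336]
washer back [53.17726529 23.4382604 ]
foot front old [47.7149789  77.02319381]
S washer c [41.2004446  20.69259139]
S foot tip front [54.15206034 56.00126204]
```

Request:
servo_tool(rows=[[0,0,-1,0,0,0,0],[0,0,-1,0,0,0,0],[0,0,-1,0,0,0,0],[0,0,0,0,0,0,0]])

```text
time_s: 13.8
eef_pos: [0.4603, 0.1522, 0.0701]
ee_rot: [0.525, 0.474, 0.525, -0.473]
ft_force: [-0.7, -0.4, -2.7]
opening: 0.0149
```

Request:
servo_tool(rows=[[0,0,-1,0,0,0,0],[0,0,-1,0,0,0,0],[0,0,0,0,0,0,0]])

```text
time_s: 14.05
eef_pos: [0.4601, 0.1541, 0.0701]
ee_rot: [0.525, 0.474, 0.525, -0.473]
ft_force: [0.3, -0.0, -3.7]
opening: 0.0147
```

Request:
servo_tool(rows=[[3,0,0,0,0,0,0],[3,0,0,0,0,0,0],[1.5,0,0,0,0,0,0],[0,0,0,0,0,0,0]])

```text
time_s: 14.38
eef_pos: [0.4595, 0.1535, 0.0619]
ee_rot: [0.525, 0.473, 0.525, -0.474]
ft_force: [-1.2, 0.0, -4.0]
opening: 0.0152
```

Request:
servo_tool(rows=[[1,0,0,0,0,0,0],[1,0,0,0,0,0,0],[0,0,0,0,0,0,0]])

```text
time_s: 14.63
eef_pos: [0.46, 0.1537, 0.0604]
ee_rot: [0.525, 0.473, 0.525, -0.474]
ft_force: [-0.3, 0.3, -2.3]
opening: 0.0146
```

Request:
servo_tool(rows=[[1,0,0,0,0,0,0],[0,0,0,0,0,0,0]])

```text
time_s: 14.8
eef_pos: [0.46, 0.1538, 0.0595]
ee_rot: [0.525, 0.474, 0.525, -0.474]
ft_force: [0.4, 0.0, -3.4]
opening: 0.0145
```

Request:
servo_tool(rows=[[1,0,0,0,0,0,0],[0,0,0,0,0,0,0]])

```text
time_s: 14.97
eef_pos: [0.46, 0.1537, 0.0585]
ee_rot: [0.525, 0.474, 0.525, -0.474]
ft_force: [0.5, 0.4, -2.8]
opening: 0.0146
```

```bash
python3 -c "
from h import *
look(('rake_tip',))"
```

```text
T rake_tip rack mm [ 70.5 105.2] z 14.8 p 0.5
S rake_tip rack mm [ 73.6 102.9] z 14.1 p 0.95
t 15.1667 tcp [460.1 153.8  58.6] rack [-159.1  101.8] yaw 5.9 F [-0.3 -0.5 -2.9] M [-0.08 -0.01  0.  ] q [-0.7   0.38  0.33  2.14 -0.2   0.65 -0.13]
```

Request:
servo_tool(rows=[[1,0,0,0,0,0,0],[0,0,0,0,0,0,0]])

```text
time_s: 15.33
eef_pos: [0.46, 0.1538, 0.0575]
ee_rot: [0.525, 0.474, 0.525, -0.474]
ft_force: [0.9, 0.2, -3.3]
opening: 0.0144
```

Request:
servo_tool(rows=[[0.7,0,0,0,0,0,0],[0,0,0,0,0,0,0]])

```text
time_s: 15.5
eef_pos: [0.46, 0.1537, 0.0567]
ee_rot: [0.525, 0.474, 0.525, -0.474]
ft_force: [0.2, 0.7, -2.9]
opening: 0.0148
```

Request:
servo_tool(rows=[[0.7,0,0,0,0,0,0],[0,0,0,0,0,0,0]])

```text
time_s: 15.67
eef_pos: [0.4601, 0.1538, 0.0561]
ee_rot: [0.525, 0.474, 0.525, -0.474]
ft_force: [-0.5, -0.1, -3.4]
opening: 0.0148
```

Request:
servo_tool(rows=[[0.7,0,0,0,0,0,0],[0,0,0,0,0,0,0]])

```text
time_s: 15.83
eef_pos: [0.4602, 0.1537, 0.0556]
ee_rot: [0.525, 0.474, 0.525, -0.474]
ft_force: [-0.4, -0.1, 0.0]
opening: 0.0148
```

Request:
servo_tool(rows=[[0.7,0,0,0,0,0,0],[0,0,0,0,0,0,0]])

```text
time_s: 16.0
eef_pos: [0.4603, 0.1536, 0.0551]
ee_rot: [0.525, 0.474, 0.525, -0.474]
ft_force: [-0.5, -1.5, 2.0]
opening: 0.0151
```

```bash
python3 -c "
from h import *
look(('rake_tip','rake','rake_pocket'))"
```

```text
T rake_tip rack mm [ 70.2 102.5] z 17.4 p 0.59
T rake rack mm [-160.8   97.6] z 16.5 p 0.46
T rake_pocket rack mm [49.2 74.4] z 16.2 p 0.67
S rake_tip rack mm [ 72.4 102. ] z 14.3 p 0.87
S rake rack mm [-164.5  101.1] z 18.1 p 0.63
S rake_pocket rack mm [45.6 76.5] z 19.4 p 0.92
t 16.4 tcp [460.3 153.6  54.9] rack [-159.3  101.6] yaw 5.89 F [-0.7 -2.8  2.1] M [0.11 0.27 0.16] q [-0.7   0.39  0.33  2.14 -0.2   0.65 -0.13]
```

Request:
servo_tool(rows=[[0,4,0,0,0,0,0],[0,4,0,0,0,0,0],[0,4,0,0,0,0,0],[0,4,0,0,0,0,0],[0,4,0,0,0,0,0],[0,4,0,0,0,0,0]])

```text
time_s: 16.9
eef_pos: [0.4838, 0.1572, 0.0546]
ee_rot: [0.525, 0.473, 0.526, -0.473]
ft_force: [-3.6, 0.0, 3.5]
opening: 0.0147
```

Request:
servo_tool(rows=[[0,4,0,0,0,0,0],[0,4,0,0,0,0,0],[0,4,0,0,0,0,0],[0,4,0,0,0,0,0],[0,0,0,0,0,0,0]])

```text
time_s: 17.32
eef_pos: [0.5014, 0.158, 0.055]
ee_rot: [0.525, 0.474, 0.524, -0.473]
ft_force: [-1.9, -0.4, 2.4]
opening: 0.0148
```

Run:
```python
from h import *
T,S=look(("rake_tip","rake_pocket","washer"))
a=cv2.resize(T["img"][130:235,130:215,::-1],(405,500),interpolation=cv2.INTER_CUBIC)
b=cv2.resize(S["img"][240:370,370:480,::-1],(395,466),interpolation=cv2.INTER_CUBIC);b=cv2.copyMakeBorder(b,0,34,0,0,cv2.BORDER_CONSTANT)
cv2.imwrite("pics/in2.png",np.hstack([a,b]))
```

```text
T rake_tip rack mm [69.  64.5] z 17.0 p 0.78
T rake_pocket rack mm [45.3 36.1] z 17.4 p 0.49
T washer rack mm [-851.6  175.2] z 0.5 p 0.49
S rake_tip rack mm [44.8 25.2] z 18.0 p 0.67
S rake_pocket rack mm [46.9 33.4] z 18.2 p 0.82
S washer rack mm [45.1 25.8] z 19.4 p 0.49
t 17.7167 tcp [500.8 158.   55.1] rack [-159.1   60.9] yaw 5.83 F [-0.1 -0.1  1.6] M [0.65 0.17 0.02] q [-0.66  0.44  0.32  2.05 -0.22  0.68 -0.1 ]
```

View pics/in2.png

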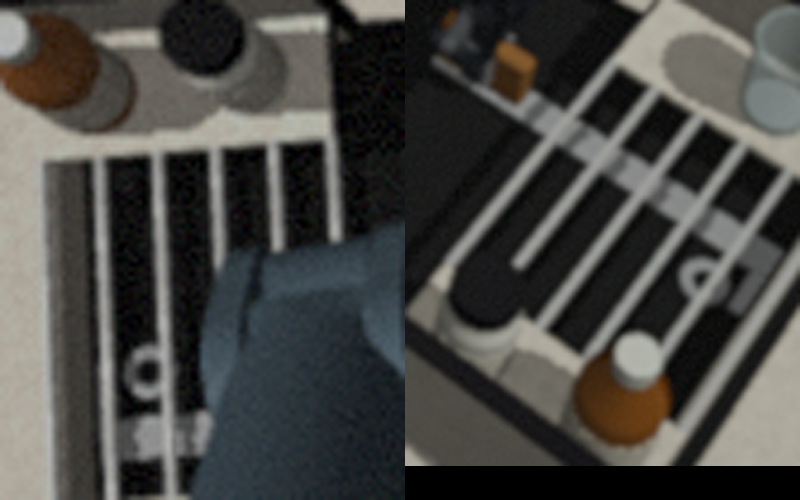

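The scene crop shows the foot at (750,285) behind the washer (705,278), which has not moved. I shift 7 mm more, then draw out level.

Request:
servo_tool(rows=[[0,3.5,0,0,0,0,0],[0,3.5,0,0,0,0,0],[0,0,0,0,0,0,0]])

```text
time_s: 17.97
eef_pos: [0.5063, 0.1585, 0.0547]
ee_rot: [0.525, 0.473, 0.526, -0.474]
ft_force: [-4.9, -1.1, 4.5]
opening: 0.0146
```

Request:
servo_tool(rows=[[0,0,3,0,0,0,0],[0,0,3,0,0,0,0],[0,0,4,0,0,0,0],[0,0,4,0,0,0,0],[0,0,4,0,0,0,0],[0,0,4,0,0,0,0]])

```text
time_s: 18.47
eef_pos: [0.5098, 0.1361, 0.0549]
ee_rot: [0.525, 0.474, 0.524, -0.474]
ft_force: [-0.6, 2.0, 0.2]
opening: 0.0149
```

```bash
python3 -c "
from h import *
look(('rake_tip','rake_pocket','washer'))"
```

```text
T rake_tip rack mm [49.3 57. ] z 14.4 p 0.76
T rake_pocket rack mm [24.6 25.7] z 18.6 p 0.68
T washer rack mm [17.9 25.9] z 12.8 p 0.45
S rake_tip rack mm [48.9 51. ] z 11.4 p 0.75
S rake_pocket rack mm [19.3 28.9] z 19.4 p 0.66
S washer rack mm [23.3 25.8] z 20.9 p 0.58
t 18.8667 tcp [509.8 135.   55. ] rack [-182.9   54.3] yaw 5.81 F [ 0.8 -3.2  2.5] M [ 0.04 -0.12 -0.09] q [-0.62  0.45  0.33  2.04 -0.22  0.68 -0.05]
```

Request:
servo_tool(rows=[[0.3,0,3,0,0,0,0],[0,0,4,0,0,0,0],[0,0,4,0,0,0,0],[0,0,4,0,0,0,0],[0,0,4,0,0,0,0]])

```text
time_s: 19.28
eef_pos: [0.5105, 0.1184, 0.0543]
ee_rot: [0.525, 0.473, 0.526, -0.473]
ft_force: [-0.7, 2.4, 1.4]
opening: 0.0149
```

Request:
servo_tool(rows=[[0,0,4,0,0,0,0],[0,0,4,0,0,0,0],[0,0,4,0,0,0,0],[0,0,4,0,0,0,0]])

```text
time_s: 19.62
eef_pos: [0.5126, 0.1007, 0.0544]
ee_rot: [0.525, 0.473, 0.525, -0.474]
ft_force: [0.2, 0.5, 0.0]
opening: 0.0147
```

Request:
servo_tool(rows=[[0.2,0,4,0,0,0,0],[0,0,4,0,0,0,0],[0,0,4,0,0,0,0],[0,0,3,0,0,0,0]])

```text
time_s: 19.95
eef_pos: [0.5142, 0.0857, 0.0542]
ee_rot: [0.525, 0.474, 0.525, -0.474]
ft_force: [-0.9, -1.7, 2.1]
opening: 0.0143
```

Request:
servo_tool(rows=[[0.2,0,3,0,0,0,0],[0,0,3,0,0,0,0],[0,0,3,0,0,0,0]])

```text
time_s: 20.2
eef_pos: [0.5151, 0.0778, 0.054]
ee_rot: [0.525, 0.474, 0.525, -0.474]
ft_force: [-0.7, 1.5, 1.3]
opening: 0.015
```

```bash
python3 -c "
from h import *
look(('rake_tip','rake_pocket','washer'))"
```

```text
T rake_tip rack mm [-11.6  56. ] z 14.7 p 0.77
T rake_pocket rack mm [-32.5  29. ] z 21.2 p 0.63
T washer rack mm [-742.3  303.3] z -0.4 p 0.71
S rake_tip rack mm [-9.5 53.3] z 8.9 p 0.74
S rake_pocket rack mm [-742.7  298.2] z 3.5 p 0.71
S washer rack mm [-34.3  27.6] z 18.0 p 0.46
t 20.6 tcp [515.3  77.6  54.1] rack [-240.5   54.7] yaw 5.89 F [ 0.6 -2.7  1. ] M [ 0.33 -0.02  0.01] q [-0.52  0.44  0.34  2.05 -0.23  0.68  0.07]
```

Request:
servo_tool(rows=[[0.2,0,3,0,0,0,0],[0,0,3,0,0,0,0]])

```text
time_s: 20.77
eef_pos: [0.5156, 0.0739, 0.0537]
ee_rot: [0.525, 0.474, 0.526, -0.473]
ft_force: [-0.0, 3.0, -0.2]
opening: 0.0146
```

Request:
servo_tool(rows=[[0.2,0,3,0,0,0,0],[0.2,0,3,0,0,0,0]])

```text
time_s: 20.93
eef_pos: [0.5162, 0.0672, 0.0534]
ee_rot: [0.525, 0.473, 0.526, -0.473]
ft_force: [0.2, 3.0, 0.6]
opening: 0.015
```

Request:
servo_tool(rows=[[0.3,0,3,0,0,0,0],[0.3,0,3,0,0,0,0]])

```text
time_s: 21.1
eef_pos: [0.517, 0.0605, 0.0529]
ee_rot: [0.525, 0.474, 0.525, -0.473]
ft_force: [-0.1, 1.9, 0.5]
opening: 0.0148
```

Request:
servo_tool(rows=[[0.3,0,3,0,0,0,0],[0.3,0,3,0,0,0,0]])

```text
time_s: 21.27
eef_pos: [0.5178, 0.0543, 0.0524]
ee_rot: [0.525, 0.474, 0.525, -0.473]
ft_force: [-0.5, 2.8, 2.2]
opening: 0.0146
```

Request:
servo_tool(rows=[[0.2,0,3,0,0,0,0],[0.3,0,3,0,0,0,0]])

```text
time_s: 21.43
eef_pos: [0.5184, 0.0482, 0.0519]
ee_rot: [0.525, 0.474, 0.525, -0.473]
ft_force: [-0.3, 2.4, 2.1]
opening: 0.0147
```

Request:
servo_tool(rows=[[0.2,0,3,0,0,0,0],[0.3,0,3,0,0,0,0]])

```text
time_s: 21.6
eef_pos: [0.519, 0.0422, 0.0514]
ee_rot: [0.525, 0.474, 0.525, -0.473]
ft_force: [0.1, 2.7, 1.2]
opening: 0.0146
```

```bash
python3 -c "
from h import *
look(('rake_tip','rake_pocket','washer'))"
```

```text
T rake_tip rack mm [-47.6  54.4] z 13.8 p 0.55
T rake_pocket rack mm [-70.4  28.7] z 18.2 p 0.55
T washer rack mm [-849.6  175.1] z 1.6 p 0.74
S rake_tip rack mm [-49.6  54.2] z 12.1 p 0.7
S rake_pocket rack mm [-70.5  28.8] z 17.3 p 0.83
S washer rack mm [-69.9  27.7] z 16.8 p 0.45
t 22.0 tcp [519.   41.4  51.4] rack [-277.    54.7] yaw 5.86 F [ 0.  -0.4  2.7] M [ 1.29  0.06 -0.01] q [-0.45  0.45  0.34  2.06 -0.23  0.67  0.14]
```

Request:
servo_tool(rows=[[0.2,0,3,0,0,0,0],[0.3,0,3,0,0,0,0],[0.2,0,3,0,0,0,0]])

```text
time_s: 22.25
eef_pos: [0.5197, 0.0343, 0.0505]
ee_rot: [0.525, 0.474, 0.526, -0.473]
ft_force: [-0.1, 3.8, 2.8]
opening: 0.0143
```

Request:
servo_tool(rows=[[0.3,0,3,0,0,0,0],[0.2,0,3,0,0,0,0],[0.3,0,3,0,0,0,0]])

```text
time_s: 22.5
eef_pos: [0.5207, 0.0246, 0.0498]
ee_rot: [0.525, 0.474, 0.525, -0.473]
ft_force: [-0.3, 4.6, 3.1]
opening: 0.0148
```

Request:
servo_tool(rows=[[0.2,0,3,0,0,0,0],[0.2,0,3,0,0,0,0],[0.2,0,3,0,0,0,0]])

```text
time_s: 22.75
eef_pos: [0.5211, 0.0126, 0.0488]
ee_rot: [0.525, 0.473, 0.524, -0.475]
ft_force: [0.5, -1.9, 0.1]
opening: 0.015
```

Request:
servo_tool(rows=[[0.2,0,3,0,0,0,0],[0.2,0,3,0,0,0,0],[0.2,0,3,0,0,0,0]])

```text
time_s: 23.0
eef_pos: [0.5227, 0.0059, 0.0487]
ee_rot: [0.525, 0.474, 0.525, -0.474]
ft_force: [-0.1, 1.2, 3.1]
opening: 0.0143
```

Request:
servo_tool(rows=[[0,0,3,0,0,0,0],[0.1,0,3,0,0,0,0],[0,0,3,0,0,0,0]])

```text
time_s: 23.25
eef_pos: [0.5235, -0.0022, 0.0484]
ee_rot: [0.525, 0.473, 0.525, -0.473]
ft_force: [-7.5, 2.6, -7.5]
opening: 0.015
```

```bash
python3 -c "
from h import *
look(('rake_tip','rake_pocket','washer'))"
```

```text
T rake_tip rack mm [-93.4  56.5] z 16.1 p 0.63
T rake_pocket rack mm [-117.4   26.2] z 18.3 p 0.65
T washer rack mm [ 39.  -95.1] z 14.4 p 0.55
S rake_tip rack mm [-96.   56.8] z 17.8 p 0.9
S rake_pocket rack mm [-124.1   30.2] z 20.0 p 0.63
S washer rack mm [-127.8   23.7] z 11.1 p 0.62
t 23.65 tcp [523.2  -3.4  48.2] rack [-321.9   55.2] yaw 5.87 F [ 0.  -2.2 -2. ] M [-0.48 -0.01  0.01] q [-0.37  0.46  0.35  2.05 -0.24  0.67  0.24]
```

Run:
```python
from h import *
S=optics.snapshot("scene");T=optics.snapshot("top")
a=cv2.resize(S["img"][195:345,330:470,::-1],(420,450),interpolation=cv2.INTER_CUBIC)
b=cv2.resize(T["img"][150:275,200:320,::-1],(380,396),interpolation=cv2.INTER_CUBIC);b=cv2.copyMakeBorder(b,0,54,0,0,cv2.BORDER_CONSTANT)
cv2.imwrite("pics/out1.png",np.hstack([a,b]))
st=arm.get_state();print(st["ft_force"],st["torque"],st["eef_pos"],st["ee_rot"])
print(proj(S,[*W(-92,55)/1000,.01]),proj(S,[*W(-92,10)/1000,.01]))
```

```text
[-0.23279413 -0.80711777 -1.62018961] [-0.39399886  0.00213347 -0.01952151] [ 0.52315179 -0.00292675  0.04822937] [ 0.52499415  0.47335397  0.52507566 -0.47393323]
[412.04582307 279.01894592] [402.05069078 291.2021077 ]
```

View pics/out1.png

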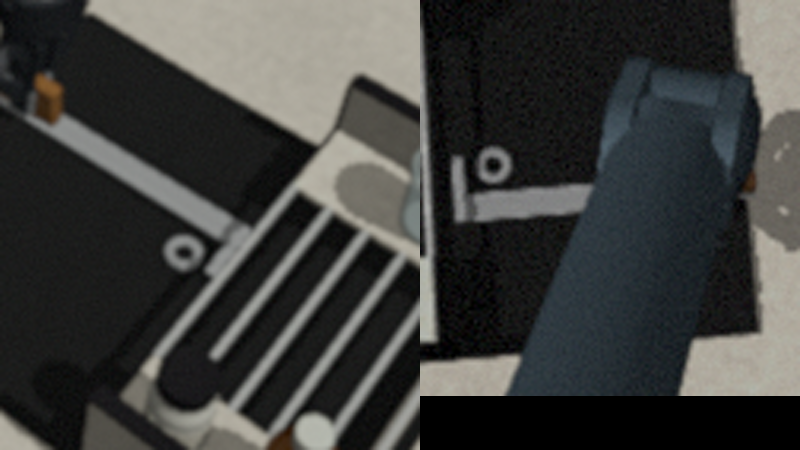

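The crops show the washer at (185,252) in the scene and (494,166) in the top view. It is out of the mouth and about 6 mm ahead of the foot. The moment suggests the load has moved off the tip toward the handle, meaning the blade is nose-up. I feel for it by tilting the nose down in small steps.

Request:
servo_tool(rows=[[0,0,0,0,-0.4,0,0],[0,0,0,0,0,0,0]])

```text
time_s: 23.92
eef_pos: [0.5229, -0.0019, 0.0481]
ee_rot: [0.527, 0.471, 0.524, -0.475]
ft_force: [-0.3, -0.6, -2.3]
opening: 0.0145
```

Run:
```python
from h import *
for i in range(3):
    T=optics.snapshot("top");S=optics.snapshot("scene")
    st=arm.get_state();print(st["time_s"],np.round(st["ft_force"],2),np.round(st["torque"],2),np.round(1000*st["eef_pos"],1))
    print([[np.round(1000*d["point"][2],1) for d in optics.place_of(s,n)[:1]] for s in(T,S) for n in("rake","rake_tip","rake_pocket")])
# tip z by triangulation: foot far corner of blade side
c=lambda x,y:(200+(x-420)/3.1667,150+y/3.168)
d=lambda x,y:(330+x/3,195+y/3)
for z in(.008,.012,.016,.020): print(z,"T foot end",toR(ray(T,*c(459,157),z)),"S",toR(ray(S,*d(211,272),z)),"T wash",toR(ray(T,*c(494,166),z)),"S",toR(ray(S,*d(185,252),z)))
```

```text
24.0167 [-1.25 -0.37 -2.28] [-0.07  0.04  0.03] [522.9  -1.9  48.1]
[[np.float64(5.0)], [np.float64(18.1)], [np.float64(19.3)], [np.float64(9.6)], [np.float64(14.4)], [np.float64(23.3)]]
24.4167 [-1.05  1.07 -3.42] [-0.09  0.    0.04] [523.4  -2.4  48.4]
[[np.float64(9.6)], [np.float64(16.9)], [np.float64(19.8)], [np.float64(13.4)], [np.float64(14.4)], [np.float64(18.7)]]
24.8167 [-0.15 -0.17 -2.44] [-0.03 -0.01 -0.07] [523.5  -2.6  48.5]
[[np.float64(9.1)], [np.float64(18.3)], [], [np.float64(11.4)], [np.float64(16.3)], [np.float64(22.8)]]
0.008 T foot end [-99.86567305  10.49782806] S [-104.28058298   21.3802564 ] T wash [-130.55549587   21.1802947 ] S [-131.47693972   23.30158455]
0.012 T foot end [-100.79840249   11.11689538] S [-103.38067659   19.08604645] T wash [-131.38320022   21.76280505] S [-130.46944466   20.99977383]
0.016 T foot end [-101.73113192   11.73596271] S [-102.4807702   16.7918365] T wash [-132.21090457   22.3453154 ] S [-129.46194959   18.69796311]
0.02 T foot end [-102.66386135   12.35503003] S [-101.58086381   14.49762654] T wash [-133.03860893   22.92782576] S [-128.45445452   16.39615239]
```

Both the networks and triangulation say the tip is several mm up, while the washer lies on the lower mat at about (−131,22). I level the rake until the tip touches again.

Request:
servo_tool(rows=[[0,0,0,0,-0.4,0,0],[0,0,0,0,-0.3,0,0],[0,0,0,0,0,0,0]])

```text
time_s: 25.37
eef_pos: [0.5234, -0.0021, 0.0484]
ee_rot: [0.53, 0.469, 0.52, -0.478]
ft_force: [0.6, 0.5, -3.3]
opening: 0.0146
```

Request:
servo_tool(rows=[[0,0,0,0,-0.3,0,0],[0,0,0,0,0,0,0]])

```text
time_s: 25.53
eef_pos: [0.5235, -0.0022, 0.0484]
ee_rot: [0.532, 0.468, 0.519, -0.479]
ft_force: [0.5, -0.0, -4.0]
opening: 0.0146
```

Run:
```python
from h import *
look(("rake","rake_tip","rake_pocket","washer"))
```

```text
T rake rack mm [-327.5   54.1] z 11.3 p 0.63
T rake_tip rack mm [-96.1  59.4] z 13.3 p 0.96
T rake_pocket rack mm [-119.   29.] z 17.5 p 0.61
T washer rack mm [-135.6   19.5] z 10.2 p 0.65
S rake rack mm [-329.1   52. ] z 16.2 p 0.96
S rake_tip rack mm [-92.4  56.4] z 11.2 p 0.79
S rake_pocket rack mm [-122.3   28.1] z 18.1 p 0.87
S washer rack mm [-128.6   25.9] z 14.6 p 0.42
t 26.0333 tcp [523.5  -2.6  48.5] rack [-321.2   54.8] yaw 5.89 F [ 0.1  0.4 -3.7] M [ 0.01  0.03 -0.05] q [-0.4   0.46  0.36  2.05 -0.22  0.67  0.2 ]
```

Request:
servo_tool(rows=[[0.7,0,0,0,0,0,0],[0,0,0,0,0,0,0]])

```text
time_s: 26.2
eef_pos: [0.5235, -0.0026, 0.0477]
ee_rot: [0.531, 0.468, 0.519, -0.479]
ft_force: [0.2, 0.3, -2.9]
opening: 0.0149
```

Request:
servo_tool(rows=[[0.7,0,0,0,0,0,0],[0,0,0,0,0,0,0]])

```text
time_s: 26.37
eef_pos: [0.5235, -0.0025, 0.0475]
ee_rot: [0.531, 0.468, 0.519, -0.479]
ft_force: [-1.2, 0.4, 1.0]
opening: 0.0146
```

Run:
```python
from h import *
look(("rake_tip",))
```

```text
T rake_tip rack mm [-96.7  58.1] z 15.2 p 0.81
S rake_tip rack mm [-92.1  53.5] z 10.7 p 0.58
t 26.5667 tcp [523.5  -2.5  47.4] rack [-321.1   54.8] yaw 5.9 F [-2.8 -0.4  3.3] M [-0.16  0.53 -0.06] q [-0.4   0.46  0.36  2.05 -0.22  0.66  0.2 ]
```

Request:
servo_tool(rows=[[-0.5,0,0,0,-0.3,0,0],[0,0,0,0,-0.3,0,0],[0,0,0,0,0,0,0]])

```text
time_s: 26.82
eef_pos: [0.5238, -0.0026, 0.0475]
ee_rot: [0.534, 0.465, 0.515, -0.482]
ft_force: [-0.6, -1.2, -0.7]
opening: 0.0148
```

Run:
```python
from h import *
look(("rake_tip","rake"))
```

```text
T rake_tip rack mm [-96.8  54.9] z 12.2 p 0.66
T rake rack mm [-329.8   53. ] z 8.0 p 0.65
S rake_tip rack mm [-94.7  54.4] z 7.0 p 0.79
S rake rack mm [-330.    51.2] z 11.8 p 0.56
t 27.1167 tcp [523.7  -2.6  47.6] rack [-321.2   54.6] yaw 5.89 F [ 0.4 -1.2 -2.6] M [ 0.27 -0.01 -0.03] q [-0.41  0.46  0.37  2.05 -0.21  0.66  0.19]
```

Request:
servo_tool(rows=[[0.5,0,0,0,0,0,0],[0,0,0,0,0,0,0]])

```text
time_s: 27.28
eef_pos: [0.5237, -0.0026, 0.0473]
ee_rot: [0.534, 0.465, 0.516, -0.482]
ft_force: [-0.9, -0.3, 0.6]
opening: 0.015
```

Request:
servo_tool(rows=[[0,0,2,0,0,0,0],[0,0,3,0,0,0,0],[0,0,3,0,0,0,0],[0,0,3,0,0,0,0]])

```text
time_s: 27.62
eef_pos: [0.5243, -0.0137, 0.0472]
ee_rot: [0.534, 0.465, 0.516, -0.482]
ft_force: [0.7, 0.8, -2.1]
opening: 0.0146
```

Run:
```python
from h import *
look(("rake_tip","rake_pocket","washer"))
```

```text
T rake_tip rack mm [-108.7   57.1] z 11.9 p 0.85
T rake_pocket rack mm [-131.1   27.5] z 17.1 p 0.58
T washer rack mm [-139.6   22. ] z 10.8 p 0.59
S rake_tip rack mm [-106.3   56.2] z 7.3 p 0.96
S rake_pocket rack mm [-135.2   29.8] z 12.7 p 0.89
S washer rack mm [-135.2   21.6] z 14.3 p 0.42
t 28.0167 tcp [524.1 -13.6  47.1] rack [-332.1   55.3] yaw 5.92 F [-0.9 -0.9 -3.2] M [ 0.02  0.03 -0.03] q [-0.39  0.47  0.37  2.05 -0.21  0.66  0.21]
```

Request:
servo_tool(rows=[[0.5,0,0,0,0,0,0],[0,0,0,0,0,0,0]])

```text
time_s: 28.18
eef_pos: [0.5242, -0.0135, 0.0469]
ee_rot: [0.534, 0.465, 0.516, -0.482]
ft_force: [-0.6, 0.2, -1.3]
opening: 0.0147
```

Request:
servo_tool(rows=[[0.5,0,0,0,0,0,0],[0,0,0,0,0,0,0]])

```text
time_s: 28.35
eef_pos: [0.5242, -0.0135, 0.0468]
ee_rot: [0.534, 0.465, 0.516, -0.482]
ft_force: [-3.6, -0.4, 4.3]
opening: 0.0149
```

Run:
```python
from h import *
look(())
```

```text
t 28.45 tcp [524.3 -13.5  46.8] rack [-332.1   55.2] yaw 5.9 F [-3.4  0.9  5.7] M [-0.12  0.8  -0.12] q [-0.39  0.47  0.37  2.05 -0.21  0.66  0.21]
```

Request:
servo_tool(rows=[[-0.2,0,0,0,-0.3,0,0],[0.1,0,3,0,0,0,0],[0.1,0,3,0,0,0,0],[0.1,0,3,0,0,0,0],[0.1,0,3,0,0,0,0]])

```text
time_s: 28.87
eef_pos: [0.5262, -0.0262, 0.0464]
ee_rot: [0.536, 0.464, 0.514, -0.483]
ft_force: [-0.2, 0.5, -3.6]
opening: 0.0148
```

Run:
```python
from h import *
look(("rake_tip","rake_pocket","washer"))
```

```text
T rake_tip rack mm [-123.2   56.4] z 13.4 p 0.74
T rake_pocket rack mm [-143.5   28.4] z 16.7 p 0.73
T washer rack mm [-138.    21.7] z 8.8 p 0.46
S rake_tip rack mm [-121.7   52.6] z 14.8 p 0.57
S rake_pocket rack mm [-146.4   29.8] z 19.9 p 0.75
S washer rack mm [-131.    23.7] z 11.5 p 0.43
t 29.2667 tcp [525.8 -25.5  46.6] rack [-344.2   54.9] yaw 5.9 F [-0.2 -0.5 -3.8] M [ 0.04 -0.03 -0.03] q [-0.37  0.47  0.37  2.05 -0.21  0.66  0.23]
```

Run:
```python
from h import *
S=optics.snapshot("scene");T=optics.snapshot("top")
a=cv2.resize(S["img"][245:305,360:430,::-1],(420,360),interpolation=cv2.INTER_CUBIC)
b=cv2.resize(T["img"][180:240,200:263,::-1],(378,360),interpolation=cv2.INTER_CUBIC)
cv2.imwrite("pics/out2.png",np.hstack([a,b]))
```

```text
(no output)
```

View pics/out2.png

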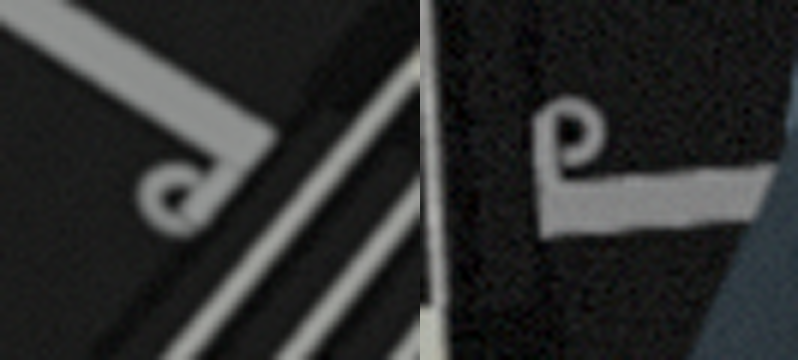

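The foot (190,210) overlaps the washer at (170,200), so it has ridden up on it. I lift, go back in 16 mm (still outside the mouth), tilt the nose down and set the tip behind the washer again.

Request:
servo_tool(rows=[[-2,0,0,0,0,0,0],[-2,0,0,0,0,0,0],[0,0,-4,0,0,0,0],[0,0,-4,0,0,0,0],[0,0,-4,0,0,0,0],[0,0,-4,0,0,0,0],[0,0,0,0,-0.5,0,0],[0,0,0,0,-0.5,0,0],[0,0,0,0,0,0,0]])

```text
time_s: 30.12
eef_pos: [0.5241, -0.0088, 0.05]
ee_rot: [0.54, 0.459, 0.51, -0.487]
ft_force: [-0.4, 0.1, -3.5]
opening: 0.0145
```

Request:
servo_tool(rows=[[1,0,0,0,0,0,0],[0,0,0,0,0,0,0]])

```text
time_s: 30.28
eef_pos: [0.5241, -0.0097, 0.0489]
ee_rot: [0.54, 0.46, 0.51, -0.487]
ft_force: [-1.1, 0.3, -4.3]
opening: 0.0144
```

Run:
```python
from h import *
look(("rake","rake_tip","rake_pocket","washer"))
```

```text
T rake rack mm [-337.    54.2] z 9.7 p 0.96
T rake_tip rack mm [-106.8   54.5] z 13.7 p 0.69
T rake_pocket rack mm [-129.5   27.1] z 18.0 p 0.95
T washer rack mm [-143.8   21.4] z 8.0 p 0.55
S rake rack mm [-339.5   53.9] z 14.8 p 0.7
S rake_tip rack mm [-103.8   55.5] z 10.8 p 0.93
S rake_pocket rack mm [-131.5   31.6] z 15.8 p 0.85
S washer rack mm [-133.3   21.7] z 12.8 p 0.62
t 30.7833 tcp [524.2  -9.5  49.1] rack [-328.1   54.8] yaw 5.9 F [-0.3 -0.2 -3.9] M [0.05 0.01 0.  ] q [-0.43  0.46  0.39  2.05 -0.18  0.66  0.17]
```

Request:
servo_tool(rows=[[0,0,-3,0,0,0,0],[0,0,-3,0,0,0,0],[0,0,-1,0,0,0,0],[1,0,0,0,0,0,0],[0,0,0,0,0,0,0]])

```text
time_s: 31.2
eef_pos: [0.5233, -0.0023, 0.0475]
ee_rot: [0.54, 0.46, 0.51, -0.487]
ft_force: [0.3, 0.1, -2.6]
opening: 0.0148
```

Request:
servo_tool(rows=[[0.7,0,0,0,0,0,0],[0,0,0,0,0,0,0]])

```text
time_s: 31.37
eef_pos: [0.5234, -0.0028, 0.0468]
ee_rot: [0.54, 0.46, 0.51, -0.487]
ft_force: [0.2, -0.5, -3.8]
opening: 0.0147
```

Run:
```python
from h import *
look(("rake","rake_tip","rake_pocket","washer"))
```

```text
T rake rack mm [-330.6   52.7] z 8.7 p 0.87
T rake_tip rack mm [-99.6  61.3] z 8.7 p 0.84
T rake_pocket rack mm [-124.2   30.2] z 15.5 p 0.79
T washer rack mm [-138.2   20.5] z 11.1 p 0.66
S rake rack mm [-333.4   50.5] z 15.4 p 0.57
S rake_tip rack mm [-93.9  56.6] z 9.4 p 0.91
S rake_pocket rack mm [-121.4   28.6] z 14.9 p 0.85
S washer rack mm [-133.1   25. ] z 13.1 p 0.57
t 31.8667 tcp [523.5  -2.6  47. ] rack [-321.2   54.8] yaw 5.9 F [-0.5  0.2 -3. ] M [-0.01  0.03 -0.05] q [-0.44  0.47  0.38  2.06 -0.18  0.66  0.16]
```

Request:
servo_tool(rows=[[0.6,0,0,0,0,0,0],[0,0,0,0,0,0,0]])

```text
time_s: 32.03
eef_pos: [0.5236, -0.0026, 0.0466]
ee_rot: [0.54, 0.46, 0.51, -0.487]
ft_force: [-0.8, -0.3, -1.4]
opening: 0.0147
```

Request:
servo_tool(rows=[[0.6,0,0,0,0,0,0],[0,0,0,0,0,0,0]])

```text
time_s: 32.2
eef_pos: [0.5236, -0.0026, 0.0466]
ee_rot: [0.54, 0.46, 0.51, -0.487]
ft_force: [-2.8, 0.8, 4.2]
opening: 0.0147
```

Run:
```python
from h import *
look(("rake_tip",))
```

```text
T rake_tip rack mm [-98.9  55.6] z 12.2 p 0.69
S rake_tip rack mm [-98.1  57.2] z 9.3 p 0.56
t 32.4 tcp [523.6  -2.6  46.6] rack [-321.2   54.7] yaw 5.9 F [-3.4  1.1  5.3] M [-0.01  0.54 -0.03] q [-0.44  0.47  0.38  2.06 -0.18  0.66  0.16]
```

Request:
servo_tool(rows=[[-0.6,0,0,0,-0.5,0,0],[0,0,0,0,0,0,0]])

```text
time_s: 32.57
eef_pos: [0.5241, -0.0026, 0.0467]
ee_rot: [0.543, 0.458, 0.507, -0.489]
ft_force: [-0.6, -0.5, 0.3]
opening: 0.0146
```

Run:
```python
from h import *
look(())
look(())
```

```text
t 32.6667 tcp [524.1  -2.6  46.7] rack [-321.2   54.2] yaw 5.9 F [-0.1 -0.6  0.7] M [0.52 0.09 0.1 ] q [-0.45  0.47  0.39  2.06 -0.18  0.65  0.15]
t 32.7667 tcp [524.1  -2.6  46.6] rack [-321.2   54.2] yaw 5.89 F [ 0.5 -0.5  1.4] M [0.57 0.02 0.07] q [-0.45  0.47  0.39  2.06 -0.18  0.65  0.15]
```

Request:
servo_tool(rows=[[0,0,0,0,-0.4,0,0],[0,0,0,0,0,0,0]])

```text
time_s: 32.93
eef_pos: [0.5241, -0.0026, 0.0467]
ee_rot: [0.544, 0.456, 0.505, -0.491]
ft_force: [0.5, -1.0, 3.2]
opening: 0.0151
```

Run:
```python
from h import *
look(())
look(("rake_tip",))
```

```text
t 33.0333 tcp [524.   -2.6  46.7] rack [-321.2   54.3] yaw 5.87 F [ 0.2 -0.8  3. ] M [ 0.94 -0.02  0.06] q [-0.46  0.47  0.4   2.06 -0.17  0.65  0.14]
T rake_tip rack mm [-99.2  55.7] z 11.7 p 0.69
S rake_tip rack mm [-94.9  54.8] z 8.6 p 0.94
t 33.2333 tcp [524.   -2.6  46.6] rack [-321.2   54.3] yaw 5.87 F [-0.2 -1.7  3.9] M [ 1.07 -0.01  0.02] q [-0.46  0.47  0.4   2.06 -0.17  0.65  0.14]
```

Tip contact is confirmed by a positive moment and about 5 N of load. I pull on, compensating for the tool's pitch.

Request:
servo_tool(rows=[[0.2,0,3,0,0,0,0],[0.2,0,3,0,0,0,0],[0.2,0,3,0,0,0,0]])

```text
time_s: 33.48
eef_pos: [0.5247, -0.0102, 0.0465]
ee_rot: [0.544, 0.456, 0.506, -0.49]
ft_force: [-0.1, 3.3, 2.7]
opening: 0.0146
```

Run:
```python
from h import *
look(("rake_tip","rake_pocket","washer"))
```

```text
T rake_tip rack mm [-106.3   57.7] z 12.1 p 0.85
T rake_pocket rack mm [-127.9   27.8] z 15.4 p 0.7
T washer rack mm [-139.8   20.2] z 9.4 p 0.62
S rake_tip rack mm [-106.3   54. ] z 9.9 p 0.63
S rake_pocket rack mm [-133.8   27.9] z 11.9 p 0.9
t 33.8833 tcp [524.5 -11.7  46.5] rack [-330.3   54.7] yaw 5.89 F [0.4 1.6 3. ] M [ 1.59 -0.11 -0.01] q [-0.44  0.47  0.4   2.06 -0.17  0.65  0.16]
```

Request:
servo_tool(rows=[[0.1,0,3,0,0,0,0],[0.2,0,3,0,0,0,0],[0.2,0,3,0,0,0,0]])

```text
time_s: 34.13
eef_pos: [0.5249, -0.0208, 0.0463]
ee_rot: [0.544, 0.456, 0.506, -0.491]
ft_force: [0.3, 3.0, 0.8]
opening: 0.0147
```

Run:
```python
from h import *
T,S=look(("rake_tip","rake_pocket","washer"))
a=cv2.resize(S["img"][245:305,350:420,::-1],(420,360),interpolation=cv2.INTER_CUBIC)
b=cv2.resize(T["img"][180:240,200:263,::-1],(378,360),interpolation=cv2.INTER_CUBIC)
cv2.imwrite("pics/out3.png",np.hstack([a,b]))
```

```text
T rake_tip rack mm [-117.6   58.4] z 10.2 p 0.95
T rake_pocket rack mm [-139.5   28.9] z 9.3 p 0.71
T washer rack mm [-147.3   17.9] z 8.7 p 0.47
S rake_tip rack mm [-115.4   54.7] z 9.4 p 0.93
S rake_pocket rack mm [-143.8   30.4] z 11.9 p 0.55
S washer rack mm [-137.7   21.5] z 11.8 p 0.66
t 34.5333 tcp [525.  -21.8  46.6] rack [-340.5   55.3] yaw 5.87 F [-0.4 -2.5  2.6] M [0.79 0.03 0.11] q [-0.42  0.47  0.4   2.05 -0.17  0.65  0.17]
```

View pics/out3.png

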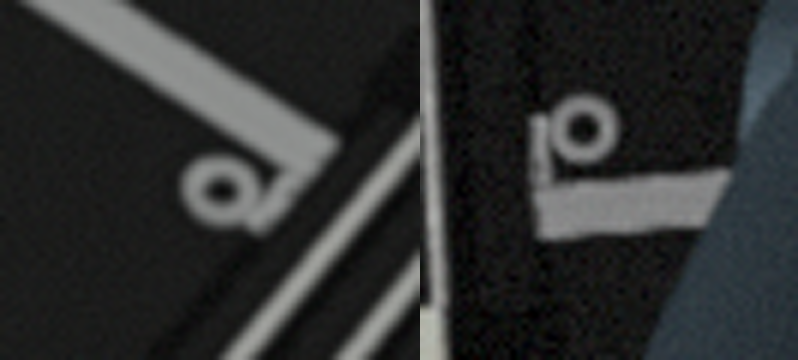

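The foot is snug behind the flat-lying washer: scene (215,190) against foot (265,205), top (583,130) against foot (540,150). I draw it further out.

Request:
servo_tool(rows=[[0.2,0,3,0,0,0,0],[0.2,0,3,0,0,0,0],[0.2,0,3,0,0,0,0],[0.2,0,3,0,0,0,0]])

```text
time_s: 34.87
eef_pos: [0.5265, -0.0324, 0.0465]
ee_rot: [0.544, 0.456, 0.506, -0.49]
ft_force: [-0.9, 1.5, -0.1]
opening: 0.0149
```

Request:
servo_tool(rows=[[0.2,0,3,0,0,0,0],[0.2,0,3,0,0,0,0],[0.2,0,3,0,0,0,0],[0.2,0,2,0,0,0,0]])

```text
time_s: 35.2
eef_pos: [0.5275, -0.0444, 0.0466]
ee_rot: [0.544, 0.456, 0.505, -0.491]
ft_force: [-0.4, 1.7, -0.1]
opening: 0.0143
```

Run:
```python
from h import *
look(("rake_tip","rake_pocket","washer"))
```

```text
T rake_tip rack mm [-140.5   56.7] z 6.9 p 0.79
T rake_pocket rack mm [-163.9   30.4] z 13.2 p 0.75
T washer rack mm [-169.8   17.5] z 7.4 p 0.65
S rake_tip rack mm [ -39.6 -138.5] z 69.6 p 0.25
S rake_pocket rack mm [-165.8   28.1] z 14.7 p 0.78
S washer rack mm [-162.6   17.7] z 12.6 p 0.65
t 35.6 tcp [527.5 -44.6  46.7] rack [-363.4   55.1] yaw 5.87 F [-0.2 -1.9 -0.2] M [ 0.26 -0.05  0.09] q [-0.38  0.48  0.4   2.05 -0.17  0.65  0.22]
```

The washer is about 60 mm clear of the mouth and the tip about 50 mm out. I release and lift away.

Request:
servo_tool(rows=[[0.3,0,0,0,0,0,0],[0,0,0,0,0,0,0.3],[0,0,0,0,0,0,0.6],[0,0,0,0,0,0,0.8],[0,0,0,0,0,0,0.8],[0,0,0,0,0,0,0.8],[0,0,0,0,0,0,0.8],[0,0,0,0,0,0,0.8]], squeeze=20)

```text
time_s: 36.27
eef_pos: [0.5277, -0.0435, 0.0464]
ee_rot: [0.544, 0.456, 0.506, -0.491]
ft_force: [-0.4, 0.3, 0.5]
opening: 0.0685
```

Request:
servo_tool(rows=[[-10,0,0,0,0,0,0.8],[-20,0,0,0,0,0,0.8],[-25,0,0,0,0,0,0.8],[-25,0,0,0,0,0,0.8],[-25,0,0,0,0,0,0.8],[-25,0,0,0,0,0,0.8],[-20,0,0,0,0,0,0.8],[0,0,0,0,0,0,0.8],[0,0,0,0,0,0,0.8]])

```text
time_s: 37.02
eef_pos: [0.5277, -0.0325, 0.1979]
ee_rot: [0.545, 0.457, 0.505, -0.489]
ft_force: [0.3, 0.8, -0.4]
opening: 0.0685
```

Run:
```python
from h import *
T,S=look(("rake","rake_tip","washer","bung","flask","weight","bottle_a","beaker"))
a=cv2.resize(S["img"][140:380,240:500,::-1],(400,369),interpolation=cv2.INTER_CUBIC)
b=cv2.resize(T["img"][110:275,125:325,::-1],(400,330),interpolation=cv2.INTER_CUBIC);b=cv2.copyMakeBorder(b,0,39,0,0,cv2.BORDER_CONSTANT)
cv2.imwrite("pics/end.png",np.hstack([a,b]))
```

```text
T rake rack mm [-375.    53.6] z 7.3 p 0.65
T rake_tip rack mm [-143.4   55.6] z 12.1 p 0.55
T washer rack mm [-170.6   20.2] z 11.5 p 0.6
T flask rack mm [-464.3 -197.5] z -3.5 p 0.59
T weight rack mm [-741.9  305.1] z 1.0 p 0.74
T bottle_a rack mm [ -36.  -136.2] z 64.7 p 0.79
T beaker rack mm [ 20.1 136.3] z 67.3 p 0.82
S rake rack mm [-374.6   57.4] z 12.0 p 0.86
S rake_tip rack mm [-140.4   54.5] z 6.6 p 0.76
S washer rack mm [-161.8   21.6] z 9.8 p 0.63
S flask rack mm [-464.  -198.2] z 1.4 p 0.92
S weight rack mm [-741.1  298.9] z -1.2 p 0.63
S bottle_a rack mm [ -39.8 -135.5] z 70.4 p 0.91
S beaker rack mm [ 16.4 136.6] z 65.9 p 0.81
t 37.9167 tcp [526.6 -32.6 196. ] rack [-351.4   54.8] yaw 5.9 F [ 0.9 -0.4 -0.9] M [ 0.03 -0.02  0.05] q [-0.48  0.23  0.48  1.98 -0.04  0.96  0.11]
```

View pics/end.png

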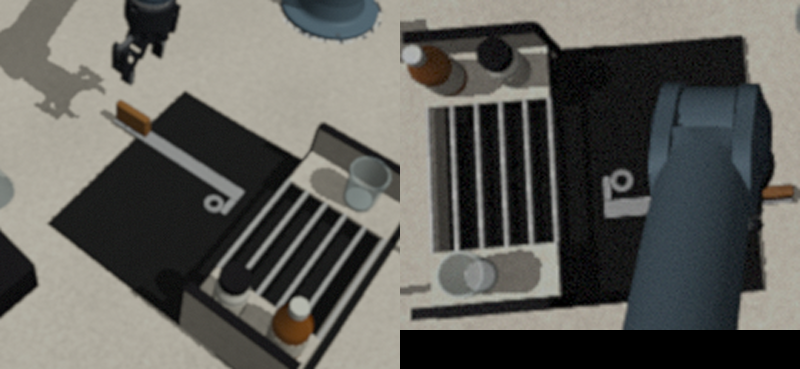

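The washer (scene (213,203)) and rake (tip (240,195)) lie flat on the mat, clear of the shelf. The gripper is free and the glassware is undisturbed.

```bash
python3 -c "
from cell import arm
print(arm.hand_in())"
```

```text
the job is handed in; nothing more can be done
None
```

The washer is out and the job is handed in at about 38 s. One part did not go as asked: the blade was not pressed on the mat for the whole way out.

**What I did:** I gripped the rake and slid it in beside the washer. I set the foot behind the washer without touching the back board and drew it down the slope at a press of roughly 3–6 N (the highest reading was about 9 N). I then released the rake and lifted clear.

**Last checks:**
- **Washer:** it lies flat with its centre about 75–80 mm in front of the mouth, so its near edge is about 60 mm clear.
- **Rake:** it lies on the mat with its tip about 50 mm out from under the shelf and its grip end over the mat's front edge.
- **Other things:** the flask, weight, amber bottle and beaker read where they looked to be at the start. The bung was not detected in the last pictures, so I could not confirm it; the rake was never near it.

**What went wrong:**
- **Lost contact:** just past the mouth the rake slipped in the grip and went nose-up. The washer jumped a few millimetres ahead of the foot, and the blade was off the mat or only its handle end was touching for some seconds.
- **Rode onto the washer:** in the first retry the foot went over the washer. By then the washer was already out from under the shelf.
- **Recovery:** I lifted, moved back behind the washer without going under the shelf, levelled the rake until the tip pressed again, and drew the washer the last 30 mm or so properly hooked.
- **Unexplained force:** one reading of about 7.5 N sideways and 7.5 N down came at the slip.

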